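# Hang the peg plate and put the lid rest up to dry

## Task

Hang the wooden peg plate by its keyhole on the screw of the sloping stand: pass the screw head through the wide part of the keyhole, then slide the plate down the slope until it is fully home in the narrow slot, lying flat and straight on the panel. Then take the shorter of the two bamboo lid rests and slip it over the plate's peg, right down onto the plate, and let go. Leave the tea bowl, the incense container, the kettle lid and the taller lid rest where they are.

Things in the scene. Friction and masses are not known exactly. Their poses are not given: they have to be found in the camera images.
- panel: Fixed dark wood panel of the drying stand, 200 x 110 mm, sloping 40 degrees to the horizontal, low edge nearest the robot. Origin: where the screw's axis meets its face, 130 mm above the work surface. x points up the slope, y across it (left as seen from the robot), z out of the face along the screw. Face: z = 0, x from -155 to +45 mm. Below it a base 160 x 110 mm.
- screw_head (a point): Top of the round screw head, on the screw's axis, 15 mm out from the panel's face. The head is 16 mm in diameter and spans 10 to 15 mm from the face; the shank below it is 7 mm in diameter. Axes as panel.
- plate_peg (a point): Centre of the peg, the handle of the peg plate: 26 mm along x, 16 mm along y, 42 mm high above the plate's face; this point is 27 mm above the plate's underside. Loose cedar plate, 6 mm thick, about 140 g, lies flat, peg up; it spans -40 to +90 mm in x and 40 mm either way in y of this point. x: the end that goes up the slope; z: out of the face with the peg.
- plate_hole (a point): Centre of the wide part of the plate's keyhole, on the plate's underside: an eight-sided opening right through, 26 mm across, 40 mm in +x of the peg's axis. Axes as plate_peg.
- plate_home (a point): Point in the keyhole's narrow slot, on the plate's underside, where the screw's axis lies when the plate is fully home (it then meets the origin of panel). The slot, 10 mm wide, runs in +x from the wide opening through a 45 degree funnel; this point is 26.5 mm in +x of plate_hole, 66.5 mm from the peg's axis. Axes as plate_peg.
- rest_short_mid (a point): Shorter bamboo lid rest: loose plain tube standing upright on the turntable, outside diameter 56 mm, inside 42 mm, height 46 mm, open at both ends, about 45 g. This point is its centre, half-way up; z along the tube.
- rest_tall: Taller bamboo lid rest, same tube but 76 mm high, on the turntable; to be left alone. Origin: centre of its underside.
- tea_bowl: Raku tea bowl, 110 mm in diameter, 72 mm high, on the turntable; to be left alone. Origin: centre of its underside.
- incense_box: Round lidded celadon incense container, 72 mm in diameter, 49 mm high, on the turntable; to be left alone. Origin: centre of its underside.
- kettle_lid: Bronze kettle lid, 110 mm in diameter, 38 mm high with its knob, lying on the tiles; to be left alone. Origin: centre of its underside.
- turntable: Dark cedar turntable, round, 320 mm in diameter, its top 30 mm above the work surface; locked, it does not turn. Origin: centre of its underside.
There are look-alikes about, which are no part of the job. Of the things that look like the part that bears panel, the largest one is meant.

How it is judged:
By the outcome, as a careful person would: the job done as asked, in the order asked, and still so for the second after the job is handed in, with the robot touching nothing.
It also fails if it takes over 64 s, if anything falls off the work surface, if the arm or the gripper's body presses on something with over 40 N, if the wrist force passes 120 N, or if a joint passes its speed limit or range.

## Robot

A 6-joint arm with a two-finger parallel gripper is mounted at the origin on the work surface. World frame = base frame: x ahead of the robot, y to its left, z up, the work surface at z = 0. Lengths are in mm, angles in rad, forces in N, time in s.
With the tool pointing down it reaches from about 275 to 1000 mm from the base axis. Payload 8.4 kg.
Tool frame: the origin (TCP) lies on the mounting face of the last link; the fingertips stand 173 mm ahead of it and the grasp point (between the pads) lies 155 mm ahead of it; z points along the fingers, y is the direction in which the jaws open and shut (so a half turn about z gives the same grasp; the last joint's range is limited). The gripper opens to 85 mm and grips with 20 to 120 N. Pads are 22 mm wide; open, the fingers measure 114 mm over their backs; the gripper's body (76 mm by 85 mm) begins 54 mm behind the grasp point. The pads swing forward as they close: fully open they stand 13 mm farther back than shut.
Start: joints at [1.164, 0.353, 1.633, -0, 1.155, -0.002], TCP at [246.146, 574.492, 404.681] pointing down, gripper open.
Joint ranges: [-2.63, 2.63], [-0.92, 2.1], [0.06, 2.66], [-1.3, 4.44], [0, 2.69], [-3.02, 3.02]. Speed limits (rad/s): [2.22, 2.22, 2.79, 3.14, 3.14, 3.14].

## Interface

Orientations are given as [roll, pitch, yaw] about the fixed x, y, z axes, in that order (R = Rz(yaw) Ry(pitch) Rx(roll)).
In Python, from rig import readout, imaging, ticket gives the robot as it stands.
- The arm moves only by the tool step_arm, never from a script. Its argument "deltas" is a list of rows, each an object with "translation": the shift along the tool's x, y, z in cm, a list of three; "rot": the turn, a rotation vector about the tool's x, y, z in rad, a list of three. In form: [{"translation": [x, y, z], "rot": [rx, ry, rz]}, ...]. A call has 1 to 8 rows; each row is the pose to reach, as a shift and turn from the pose commanded when the call began, along the tool's axes at that moment; what a row does not reach only later rows make up. A row lasts 1/8 s, in which the tool goes at most 62.5 mm and 10.7 degrees, less where a joint would pass 70% of its speed; a pose out of reach is approached as far as the arm can. A call with a gripper value outside its range is refused whole. "grip" is the closure in counts, from 0 (fully open) to 255 (shut), set as the call begins (left out, the last holds). The fingers move at their own pace and stop on an object; "squeeze" is the grip in N (left out, the last holds). Time passes only in rows, so rows that repeat a pose let the fingers close. It gives the time, the measured TCP pose, the force and the opening at its end, in the units of the state.
- readout.sense(): the state, without advancing time (a new reading comes with each control period).
- imaging.grab_frame(name): name is "side" or "top" or "wrist"; returns a dict with "image" (400x640x3 uint8, red, green, blue), "camera_matrix" (3x3 intrinsics, pixels), "world_to_cam" (4x4, takes a point from world to camera coordinates). Camera axes: x right, y up, looking along -z (the intrinsics and any distortion apply to the point x, -y, -z); pixel columns grow to the right and rows downward; lengths in mm; the calibration is good to about 2 mm. A picture is of the moment at which its call begins. There is no depth.
- ticket.sign_off(): hands the job in, once; it reports no verdict.
The state is a dict: "clock": time; "qpos": joint angles; "qvel": joint speeds; "joint_efforts": joint torques, N m; "eef_pos": TCP position; "tcp_rot": TCP orientation; "contact_force": force on the tool from outside, world axes, zero at the start; "wrist_torque": the same for the moment, N m; "opening": opening from 0.0 (shut) to 1.0 (fully open).
Only numpy, scipy, OpenCV 4.12 (cv2) and the standard library are available. Lean on these libraries where they do the work, as an engineer would, in place of code of your own. Each camera call takes 0.05 s, during which the arm holds its last target.

## Working session

There is one attempt and no reset: what is moved stays moved. The work goes in short steps, Python scripts to look and compute and a tool call to move; the robot and the scene stay as the last step left them, time stands still between calls to the robot, and variables do not carry over. Pictures are saved under pics/ and viewed, and the job is handed in when it is done.

Besides the shell and the picture viewer there is one more tool, called after "Emit:" as name(argument=value, ...), one argument or row to a line, values as JSON. step_arm: Moves the arm, as the interface text tells. Its arguments: {"type":"object","properties":{"deltas":{"type":"array","items":{"type":"object","properties":{"translation":{"type":"array","items":{"type":"number"}},"rot":{"type":"array","items":{"type":"number"}}}}},"grip":{"type":"number"},"squeeze":{"type":"number"}},"required":["deltas"]}

```bash
mkdir -p pics; ls; python3 - <<'E'
from rig import readout, imaging
import cv2
print(readout.sense())
for n in ["side","top","wrist"]:
    f=imaging.grab_frame(n); cv2.imwrite(f"pics/{n}0.png",f["image"][:,:,::-1]); print(n,f["camera_matrix"].tolist(),f["world_to_cam"].round(4).tolist(), [k for k in f])
E
```

```text
pics
{'clock': 0.0, 'qpos': array([ 1.16360605e+00,  3.53663087e-01,  1.63414771e+00,  1.63485190e-05,
        1.15520103e+00, -2.34413139e-03]), 'qvel': array([-0.00125099, -0.00076634,  0.00076302, -0.00200557,  0.00075113,
       -0.00042184]), 'joint_efforts': array([ 5.55057159e-05, -6.05258560e+01, -3.42053962e+01, -2.08404740e-04,
        9.77464282e-03, -2.08419556e-05]), 'eef_pos': array([246.04406753, 574.27171511, 403.94636938]), 'tcp_rot': array([-3.14017351e+00, -1.82741817e-05,  2.73673989e+00]), 'contact_force': array([-0.34537955,  0.56078541, -0.16928848]), 'wrist_torque': array([-0.02051337, -0.00328162, -0.04905661]), 'opening': 1.0014009853900223}
side [[430.1692609296646, 0.0, 321.0599882182249], [0.0, 430.1692609296646, 203.89294836134087], [0.0, 0.0, 1.0]] [[-0.9958, -0.0915, -0.0043, 560.4355], [0.0603, -0.6902, 0.7211, -93.166], [-0.0689, 0.7178, 0.6928, -1144.2211], [0.0, 0.0, 0.0, 1.0]] ['image', 'camera_matrix', 'world_to_cam']
top [[462.8619021863778, 0.0, 321.12291201261104], [0.0, 462.8619021863778, 196.42132982776207], [0.0, 0.0, 1.0]] [[0.016, -0.9999, 0.0029, 22.8867], [0.983, 0.0162, 0.1831, -580.3114], [-0.1831, -0.0001, 0.9831, -1230.3604], [0.0, 0.0, 0.0, 1.0]] ['image', 'camera_matrix', 'world_to_cam']
wrist [[345.96179109591117, 0.0, 322.459903715234], [0.0, 345.96179109591117, 202.02920021489848], [0.0, 0.0, 1.0]] [[0.395, 0.9187, -0.0009, -624.4516], [-0.8845, 0.38, -0.2706, 34.0114], [-0.2483, 0.1077, 0.9627, -379.2425], [0.0, 0.0, 0.0, 1.0]] ['image', 'camera_matrix', 'world_to_cam']
```

View pics/side0.png

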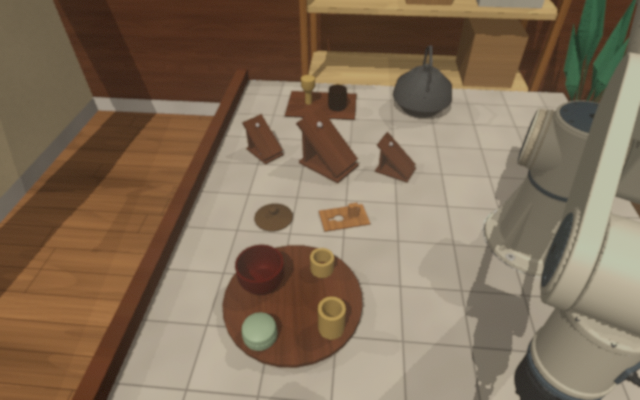

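View pics/top0.png

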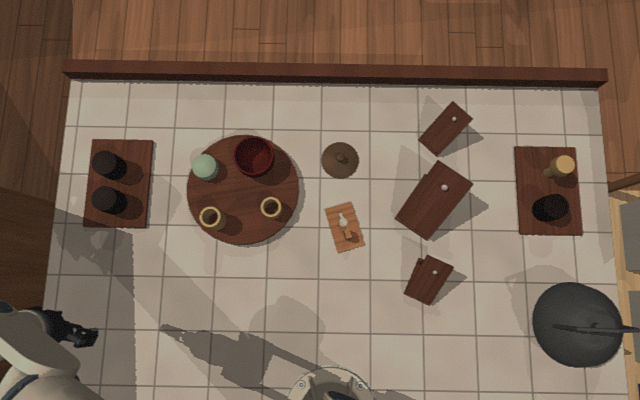

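View pics/wrist0.png

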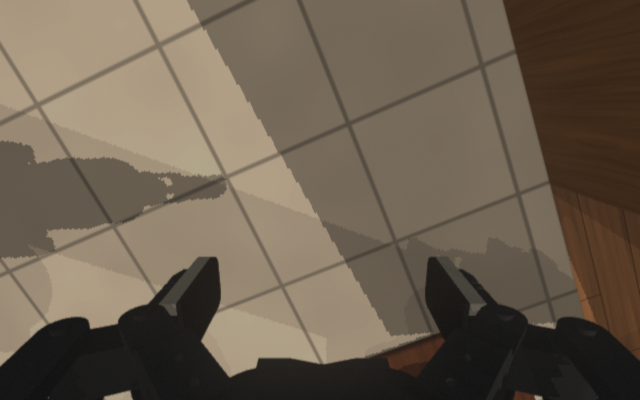

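Candidates for the stand in the top view: (446,128), (433,200) and (430,280). The middle one at (433,200) is the largest, so it's the one meant. I'll confirm that and the rests in enlarged crops.

```bash
python3 - <<'E'
import cv2, numpy as np
t=cv2.imread("pics/top0.png")
a=cv2.resize(t[90:315,310:490],None,fx=4.4,fy=4.4,interpolation=cv2.INTER_CUBIC)
a=cv2.resize(t[150:260,320:480],None,fx=5,fy=5,interpolation=cv2.INTER_CUBIC)
cv2.imwrite("pics/crop1.png",a)
b=cv2.resize(t[120:250,180:310],None,fx=4.5,fy=4.5,interpolation=cv2.INTER_CUBIC)
cv2.imwrite("pics/crop2.png",b)
s=cv2.imread("pics/side0.png")
c=cv2.resize(s[100:240,235:425],None,fx=4.2,fy=4.2,interpolation=cv2.INTER_CUBIC)
cv2.imwrite("pics/crop3.png",c)
E
```

```text
(no output)
```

View pics/crop1.png

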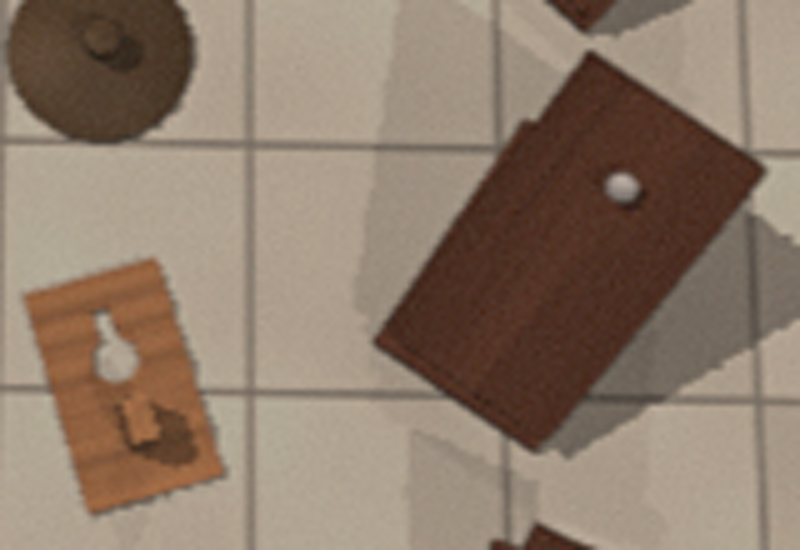

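View pics/crop2.png

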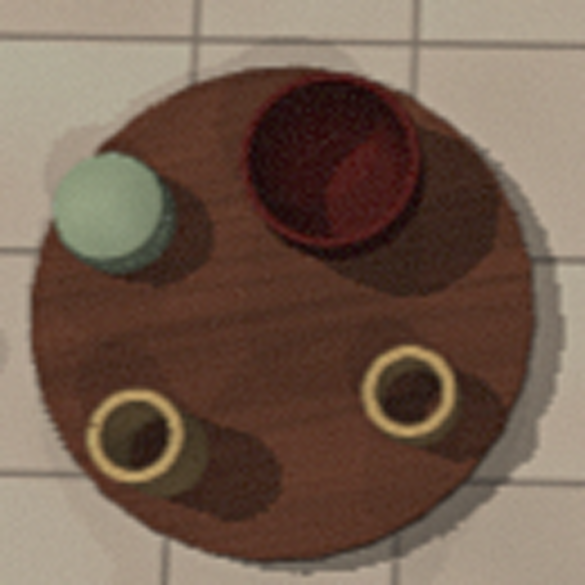

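View pics/crop3.png

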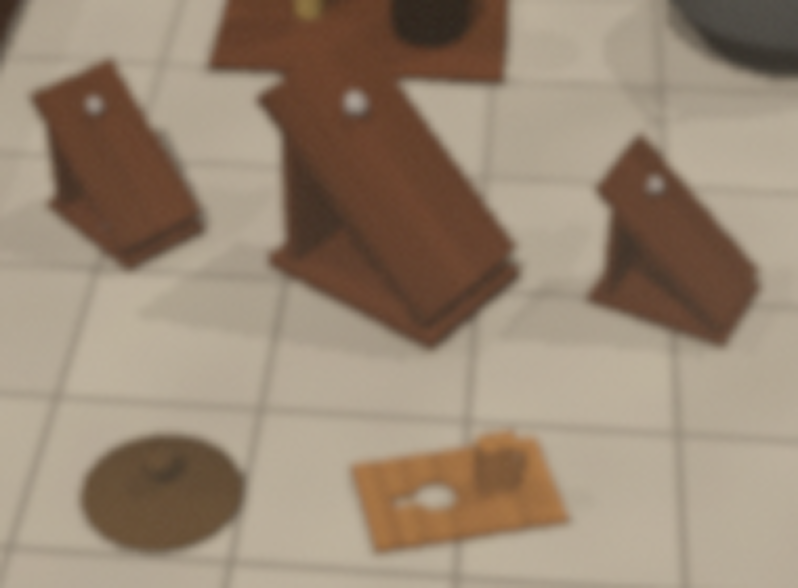

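```bash
cat > h.py <<'E'
import numpy as np, cv2
from scipy.spatial.transform import Rotation as R
def ray(f,p):
    K=f["camera_matrix"]; M=f["world_to_cam"]
    d=np.linalg.inv(K)@np.array([p[0],p[1],1.]); d=np.array([d[0],-d[1],-d[2]])
    Rm=M[:3,:3]; c=-Rm.T@M[:3,3]; return c,Rm.T@d
def onz(f,p,z):
    c,d=ray(f,p); return c+d*(z-c[2])/d[2]
def onplane(f,p,o,n):
    c,d=ray(f,p); return c+d*((o-c)@n)/(d@n)
def proj(f,P):
    P=np.atleast_2d(P); M=f["world_to_cam"]; q=P@M[:3,:3].T+M[:3,3]
    K=f["camera_matrix"]; return np.c_[K[0,0]*q[:,0]/-q[:,2]+K[0,2], K[1,1]*-q[:,1]/-q[:,2]+K[1,2]]
def tri(fps):
    A=np.zeros((3,3));b=np.zeros(3)
    cs=[]
    for f,p in fps:
        c,d=ray(f,p); d=d/np.linalg.norm(d); Q=np.eye(3)-np.outer(d,d); A+=Q;b+=Q@c; cs.append((c,d))
    X=np.linalg.solve(A,b); return X,[np.linalg.norm(np.cross(X-c,d)) for c,d in cs]
E
python3 - <<'E'
from h import *
from rig import imaging
f=imaging.grab_frame("top"); s=imaging.grab_frame("side")
np.save("top.npy",f,allow_pickle=True); np.save("side.npy",s,allow_pickle=True)
im=f["image"]; hsv=cv2.cvtColor(im,cv2.COLOR_RGB2HSV)
def roi(m,x0,y0,x1,y1):
    o=np.zeros_like(m);o[y0:y1,x0:x1]=m[y0:y1,x0:x1];return o
print(hsv[240,350],hsv[200,430],hsv[220,322],hsv[200,271-9:271+10].tolist())
def quad(m,z,name):
    cs,_=cv2.findContours(m,cv2.RETR_EXTERNAL,cv2.CHAIN_APPROX_NONE);c=max(cs,key=cv2.contourArea)
    r=cv2.minAreaRect(c);b=cv2.boxPoints(r);print(name,cv2.contourArea(c),r,b.round(1).tolist())
    P=[onz(f,p,z) for p in b];print(np.round(P,1).tolist());print([round(np.linalg.norm(P[i]-P[i-1]),1) for i in range(4)]);return P
m=((hsv[...,1]>90)).astype(np.uint8)*255
quad(roi(m,321,195,370,258),6,"plate")
# keyhole
pm=roi(m,321,195,370,258); cs,h=cv2.findContours(pm,cv2.RETR_CCOMP,cv2.CHAIN_APPROX_NONE)
for c,hh in zip(cs,h[0]):
    if hh[3]>=0 and cv2.contourArea(c)>5:
        M=cv2.moments(c);print("hole",cv2.contourArea(c),M["m10"]/M["m00"],M["m01"]/M["m00"],c[:,0].min(0),c[:,0].max(0))
for n,x,y,z in [("tall",210.3,216.5,106),("short",270.7,206.8,76)]:
    print(n,onz(f,(x,y),z))
# screw
sm=((hsv[...,1]<80)&(hsv[...,2]>90)).astype(np.uint8); sm=roi(sm,436,180,452,195)
print("screw",cv2.moments(sm,True)["m10"]/sm.sum(),cv2.moments(sm,True)["m01"]/sm.sum(),sm.sum())
E
```

```text
[ 13 138  89] [ 11 137  80] [ 15  50 178] [[12, 133, 86], [18, 113, 145], [19, 113, 180], [19, 114, 181], [18, 118, 158], [19, 111, 115], [17, 111, 83], [18, 110, 74], [16, 117, 76], [18, 109, 75], [18, 110, 79], [17, 114, 78], [19, 113, 102], [19, 114, 146], [19, 113, 178], [18, 118, 179], [18, 118, 153], [14, 117, 89], [8, 134, 80]]
plate 1216.0 ((344.28900146484375, 226.46331787109375), (45.8798828125, 28.25588035583496), 73.3007583618164) [[324.20001220703125, 208.60000610351562], [351.20001220703125, 200.39999389648438], [364.3999938964844, 244.39999389648438], [337.29998779296875, 252.5]]
[[553.5, 23.0, 6.0], [578.4, -54.4, 6.0], [453.0, -92.1, 6.0], [428.9, -15.9, 6.0]]
[np.float64(130.5), np.float64(81.3), np.float64(131.0), np.float64(79.9)]
hole 104.0 342.1362179487179 219.79807692307693 [338 211] [348 227]
tall [511.45001216 323.46950922 106.        ]
short [544.78999655 168.59511188  76.        ]
screw 443.969696969697 186.8181818181818 33
```

```bash
python3 - <<'E'
from h import *
f=np.load("top.npy",allow_pickle=True).item(); s=np.load("side.npy",allow_pickle=True).item()
for g in (f,s):
    M=g["world_to_cam"];print("cam",-M[:3,:3].T@M[:3,3])
c=lambda X,Y:((X+.5)/5-.5+320,(Y+.5)/5-.5+150)
A=onz(f,c(590,50),158.9);B=onz(f,c(767,172),158.9);C=onz(f,c(537,447),30.4);D=onz(f,c(377,338),30.4)
print(A,B,C,D)
print("width",np.linalg.norm(A-B),np.linalg.norm(C-D),"len",np.linalg.norm(A-D),np.linalg.norm(B-C))
for u,v in((B,A),(C,D)): print("yaw from edge",np.arctan2(*(v-u)[1::-1])-np.pi/2)
for u,v in((D,A),(C,B)): print("yaw from side",np.arctan2(*(v-u)[1::-1]))
sc=onz(f,(443.97,186.82),130+14.5*np.cos(np.radians(40)));print("screw head",sc)
# side screw
im=s["image"];hsv=cv2.cvtColor(im,cv2.COLOR_RGB2HSV)
m=((hsv[...,1]<90)&(hsv[...,2]>110)).astype(np.uint8);r=np.zeros_like(m);r[117:132,312:328]=m[117:132,312:328]
M=cv2.moments(r,True);p=(M["m10"]/M["m00"],M["m01"]/M["m00"]);print("side screw px",p,r.sum())
print(tri([(f,(443.97,186.82)),(s,p)]))
E
```

```text
cam [ 344.81310529   32.20435987 1315.72745454]
cam [484.80459816 808.32035844 862.3180469 ]
[ 661.92057964 -266.90332449  158.9       ] [ 598.96762875 -355.55473429  158.9       ] [ 468.69036551 -263.79378266   30.4       ] [ 528.36484066 -175.64779551   30.4       ]
width 108.72969458795063 106.44603343585017 len 206.58401918827954 204.70585619354713
yaw from edge -0.6174842576222629
yaw from edge -0.5951195867842094
yaw from side -0.5994138998347983
yaw from side -0.6136402924928974
screw head [ 594.14259681 -285.83919723  141.10764443]
side screw px (319.2903225806452, 123.70967741935483) 31
(array([ 594.0692231 , -286.06178512,  140.18047862]), [np.float64(0.26461588078725273), np.float64(0.26461588078720705)])
```

```bash
cat >> h.py <<'E'
import json
def setcmd(p,Rm): json.dump([list(map(float,p)),np.asarray(Rm).tolist()],open("cmd.json","w"))
def getcmd():
    p,Rm=json.load(open("cmd.json")); return np.array(p),np.array(Rm)
def apply(t_cm,rv):   # record a move I sent
    p,Rm=getcmd(); p2=p+Rm@np.array(t_cm)*10; R2=Rm@R.from_rotvec(rv).as_matrix(); setcmd(p2,R2)
def plan(p2,R2):
    p,Rm=getcmd(); t=Rm.T@(np.array(p2)-p)/10; rv=R.from_matrix(Rm.T@R2).as_rotvec()
    print("delta cm",t.round(2).tolist(),"rot",rv.round(4).tolist()); return t,rv
def down(yaw): return R.from_euler("xyz",[np.pi,0,yaw]).as_matrix()
# scene
psi=-0.606; a=np.radians(40)
px=np.array([np.cos(psi)*np.cos(a),np.sin(psi)*np.cos(a),np.sin(a)]);py=np.array([-np.sin(psi),np.cos(psi),0]);pz=np.cross(px,py)
po=np.array([601.9,-291.4,130.])
def peg_pose(sx,sz,hold=0):  # plate shifted sx upslope from home, sz out of the face -> TCP pose, tool x = -plate x
    P=po+px*(sx-66.5)+pz*(27+sz+155+hold); Rm=np.c_[-px,py,-pz]; return P,Rm
E
python3 - <<'E'
from h import *
from rig import imaging,readout
s=readout.sense(); Rm=R.from_euler("xyz",s["tcp_rot"]).as_matrix()
f=imaging.grab_frame("wrist");M=f["world_to_cam"];c=-M[:3,:3].T@M[:3,3]
print("cam in tool",Rm.T@(c-s["eef_pos"]), "look",Rm.T@(-M[2,:3]))
print(np.linalg.det(peg_pose(0,0)[1]), peg_pose(0,0))
setcmd([246.146,574.492,404.681],down(2.73674))
plan([479.6,-42.2,300],down(3.439))
E
```

```text
cam in tool [69.11411506  0.10122799 30.300691  ] look [-2.70620314e-01 -1.56231614e-05  9.62686162e-01]
1.0000000000000002 (array([ 463.873379 , -195.750108 ,  226.6747126]), array([[-0.62963715,  0.56958429,  0.5283283 ],
       [ 0.43632688,  0.82193292, -0.36612173],
       [-0.64278761,  0.        , -0.76604444]]))
delta cm [-45.75, -47.49, 10.47] rot [0.0, 0.0, -0.7023]
```

```bash
sed -i 's/tool x = -plate x/tool x = plate x/; s/Rm=np.c_\[-px,py,-pz\]/Rm=np.c_[px,-py,-pz]/' h.py
python3 - <<'E'
from h import *
print(np.linalg.det(peg_pose(0,0)[1]))
plan([350,250,330],down(1.5))
plan([479.6,-42.2,300],down(0.297))
E
```

```text
1.0000000000000002
delta cm [-22.33, -25.74, 7.47] rot [0.0, -0.0, 1.2367]
delta cm [-45.75, -47.49, 10.47] rot [0.0, -0.0, 2.4397]
```

Emit:
step_arm(
  deltas=[
    {"translation": [-22.3,-25.7,7.5],"rot": [0,0,1.237]},
    {"translation": [-22.3,-25.7,7.5],"rot": [0,0,1.237]},
    {"translation": [-22.3,-25.7,7.5],"rot": [0,0,1.237]},
    {"translation": [-22.3,-25.7,7.5],"rot": [0,0,1.237]},
    {"translation": [-22.3,-25.7,7.5],"rot": [0,0,1.237]},
    {"translation": [-22.3,-25.7,7.5],"rot": [0,0,1.237]},
    {"translation": [-22.3,-25.7,7.5],"rot": [0,0,1.237]},
    {"translation": [-22.3,-25.7,7.5],"rot": [0,0,1.237]},
  ],
  grip=0,
)

```text
clock: 1.3
eef_pos: [350.1, 250.1, 329.8]
tcp_rot: [3.141, -0.0, 1.5]
contact_force: [-0.9, 0.2, -0.1]
opening: 1.002
```

```bash
python3 - <<'E'
from h import *
apply([-22.3,-25.7,7.5],[0,0,1.237])
from rig import readout
s=readout.sense();print(s["clock"],s["qpos"].round(3),s["eef_pos"],s["tcp_rot"],getcmd()[0])
plan([479.6,-42.2,300],down(0.297))
E
```

```text
1.3 [0.617 0.147 2.105 0.    0.889 0.688] [350.13575821 250.12333335 329.79723223] [ 3.14141807e+00 -2.31157005e-04  1.49953052e+00] [349.89076339 250.43178327 329.681     ]
delta cm [-28.27, 15.02, 2.97] rot [-0.0, -0.0, 1.2027]
```

Emit:
step_arm(
  deltas=[
    {"translation": [-28.3,15.0,3.0],"rot": [0,0,1.203]},
    {"translation": [-28.3,15.0,3.0],"rot": [0,0,1.203]},
    {"translation": [-28.3,15.0,3.0],"rot": [0,0,1.203]},
    {"translation": [-28.3,15.0,3.0],"rot": [0,0,1.203]},
    {"translation": [-28.3,15.0,3.0],"rot": [0,0,1.203]},
    {"translation": [-28.3,15.0,3.0],"rot": [0,0,1.203]},
    {"translation": [-28.3,15.0,3.0],"rot": [0,0,1.203]},
    {"translation": [-28.3,15.0,3.0],"rot": [0,0,1.203]},
  ],
)

```text
clock: 2.3
eef_pos: [479.7, -42.3, 299.7]
tcp_rot: [-3.142, -0.0, 0.3]
contact_force: [0.3, -0.0, 0.3]
opening: 0.998
```

```bash
python3 - <<'E'
from h import *
apply([-28.3,15.0,3.0],[0,0,1.203])
from rig import readout,imaging
s=readout.sense();print(s["clock"],s["qpos"].round(3),s["eef_pos"],s["tcp_rot"],getcmd()[0])
f=imaging.grab_frame("wrist");np.save("w1.npy",f,allow_pickle=True);cv2.imwrite("pics/w1.png",f["image"][:,:,::-1])
E
```

```text
2.3 [-0.091  0.27   2.029  0.     0.843  1.18 ] [479.71675307 -42.25972573 299.66057394] [-3.14156692e+00 -4.86174000e-05  3.00131944e-01] [479.4202245  -42.50356575 299.681     ]
```

View pics/w1.png

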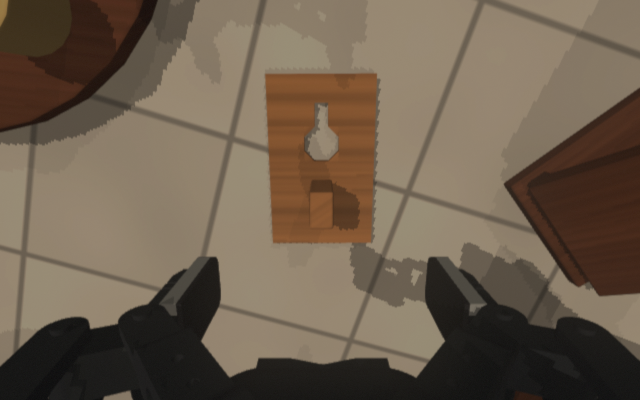

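The wrist view shows the plate square to the tool: keyhole (321,143), peg top (321,210), plate corners (266,74), (377,74), (373,242), (273,243).

```bash
python3 - <<'E'
from h import *
f=np.load("w1.npy",allow_pickle=True).item()
print("peg top",onz(f,(321,210.5),48),"hole",onz(f,(321,143),6))
P=[onz(f,p,6) for p in[(266,74),(377,74),(373,242),(273,243)]];print(np.round(P,1))
print([np.linalg.norm(P[i]-P[i-1]).round(1) for i in range(4)])
u=(P[0]+P[1]-P[2]-P[3])/2; print("yaw",np.arctan2(u[1],u[0])); c=sum(P)/4; print("peg from plate",c-25*u/np.linalg.norm(u))
plan([479.6,-42.2,187],down(0.297))
E
```

```text
peg top [479.43432315 -40.72164647  48.        ] hole [517.98050034 -28.71161743   6.        ]
[[553.2  23.3   6. ]
 [576.6 -52.7   6. ]
 [453.8 -92.8   6. ]
 [428.9 -15.    6. ]]
[np.float64(130.1), np.float64(79.5), np.float64(129.2), np.float64(81.8)]
yaw 0.3073893372104288
peg from plate [479.32459432 -41.85741699   6.        ]
delta cm [0.03, -0.02, 11.27] rot [-0.0, -0.0, -0.0003]
```

Emit:
step_arm(
  deltas=[
    {"translation": [0,0,5],"rot": [0,0,0]},
    {"translation": [0,-0.1,9],"rot": [0,0,0]},
    {"translation": [0,-0.1,11.5],"rot": [0,0,0]},
    {"translation": [0,-0.1,11.5],"rot": [0,0,0]},
  ],
)

```text
clock: 2.85
eef_pos: [478.5, -40.9, 183.4]
tcp_rot: [-3.14, 0.003, 0.3]
contact_force: [0.1, -0.0, -0.2]
opening: 0.998
```

Emit:
step_arm(
  deltas=[
    {"translation": [0,0,0],"rot": [0,0,0]},
    {"translation": [0,0,0],"rot": [0,0,0]},
    {"translation": [0,0,0],"rot": [0,0,0]},
    {"translation": [0,0,0],"rot": [0,0,0]},
    {"translation": [0,0,0],"rot": [0,0,0]},
    {"translation": [0,0,0],"rot": [0,0,0]},
  ],
  grip=255,
  squeeze=50,
)

```text
clock: 3.6
eef_pos: [479.4, -41.6, 185.4]
tcp_rot: [3.141, -0.001, 0.297]
contact_force: [-1.2, 0.1, 7.3]
opening: 0.181
```

```bash
python3 - <<'E'
from h import *
apply([0,-0.1,11.5],[0,0,0])
from rig import readout
s=readout.sense();print(s["clock"],s["eef_pos"],s["tcp_rot"],getcmd()[0],s["opening"],s["contact_force"])
E
```

```text
3.6 [479.43033553 -41.58101743 185.35032896] [ 3.14123999e+00 -9.21966827e-04  2.96849237e-01] [479.12782025 -41.54727095 184.681     ] 0.1811252656814246 [-1.22420941  0.14366905  7.29260403]
```

Emit:
step_arm(
  deltas=[
    {"translation": [0,0,-4],"rot": [0,0,0]},
    {"translation": [0,0,-10],"rot": [0,0,0]},
    {"translation": [0,0,-14],"rot": [0,0,0]},
    {"translation": [0,0,-14],"rot": [0,0,0]},
    {"translation": [0,0,-14],"rot": [0,0,0]},
  ],
)

```text
clock: 4.22
eef_pos: [478.6, -41.5, 324.0]
tcp_rot: [-3.141, 0.001, 0.297]
contact_force: [0.4, -1.1, -1.2]
opening: 0.182
```

```bash
python3 - <<'E'
from h import *
apply([0,0,-14],[0,0,0])
from rig import readout,imaging
s=readout.sense();print(s["clock"],s["eef_pos"],s["tcp_rot"],getcmd()[0],s["opening"],s["contact_force"])
f=imaging.grab_frame("wrist");np.save("w2.npy",f,allow_pickle=True);cv2.imwrite("pics/w2.png",f["image"][:,:,::-1])
P,Rm=peg_pose(26.5,75,3.4);print(P);plan(P,Rm)
E
```

```text
4.225 [478.62074213 -41.51355174 324.01785848] [-3.14126072e+00  8.05216866e-04  2.96777212e-01] [479.12782025 -41.54727095 324.681     ] 0.1822978236538419 [ 0.37678253 -1.11355204 -1.17543659]
[ 439.13782476 -178.60882703  303.7664686 ]
delta cm [-7.83, 11.94, 2.09] rot [-0.3148, 0.6493, 0.8648]
```

View pics/w2.png

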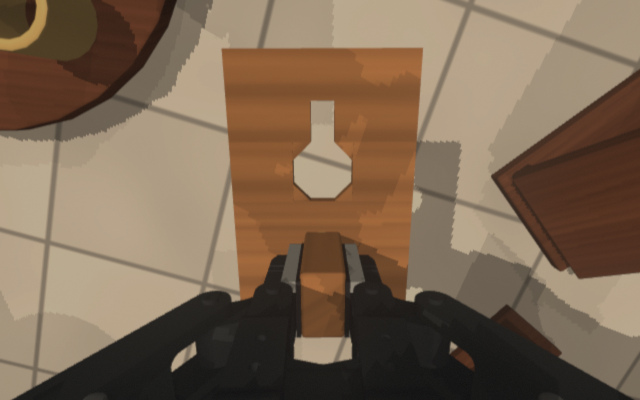

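```bash
python3 - <<'E'
from h import *
f=np.load("w2.npy",allow_pickle=True).item()
# tool pose at picture
p=np.array([478.62,-41.51,324.02]);Rm=R.from_euler("xyz",[-3.1413,0.0008,0.2968]).as_matrix()
for d in (176,179.4,182):
  o=p+Rm[:,2]*d
  g=lambda q:(Rm.T@(onplane(f,q,o,Rm[:,2])-p)).round(1)
  print(d,"hole",g((322.5,170.5)),"slot end",g((322.5,100.5)),"corners",g((222,49)),g((422.5,47)))
E
```

```text
176 hole [ 41.2  -0.5 176. ] slot end [ 69.9  -0.5 176. ] corners [ 89.1 -39.6 176. ] [ 89.8  38.4 176. ]
179.4 hole [ 40.6  -0.5 179.4] slot end [ 69.9  -0.5 179.4] corners [ 89.6 -40.5 179.4] [ 90.3  39.3 179.4]
182 hole [ 40.1  -0.5 182. ] slot end [ 69.9  -0.5 182. ] corners [ 90.  -41.2 182. ] [ 90.7  40.  182. ]
```

Emit:
step_arm(
  deltas=[
    {"translation": [-7.8,11.9,2.1],"rot": [-0.315,0.649,0.865]},
    {"translation": [-7.8,11.9,2.1],"rot": [-0.315,0.649,0.865]},
    {"translation": [-7.8,11.9,2.1],"rot": [-0.315,0.649,0.865]},
    {"translation": [-7.8,11.9,2.1],"rot": [-0.315,0.649,0.865]},
    {"translation": [-7.8,11.9,2.1],"rot": [-0.315,0.649,0.865]},
    {"translation": [-7.8,11.9,2.1],"rot": [-0.315,0.649,0.865]},
    {"translation": [-7.8,11.9,2.1],"rot": [-0.315,0.649,0.865]},
    {"translation": [-7.8,11.9,2.1],"rot": [-0.315,0.649,0.865]},
  ],
)

```text
clock: 5.28
eef_pos: [434.6, -191.5, 305.8]
tcp_rot: [3.081, -0.637, -0.502]
contact_force: [-0.4, -1.0, -0.6]
opening: 0.179
```

```bash
python3 - <<'E'
from h import *
apply([-7.8,11.9,2.1],[-.315,.649,.865])
from rig import readout,imaging
s=readout.sense();print(s["clock"],s["qpos"].round(3),s["eef_pos"],s["tcp_rot"],getcmd()[0],R.from_matrix(getcmd()[1]).as_euler("xyz"),s["opening"],s["contact_force"])
f=imaging.grab_frame("wrist");np.save("w3.npy",f,allow_pickle=True);cv2.imwrite("pics/w3.png",f["image"][:,:,::-1])
E
```

```text
5.275 [-0.369  0.172  2.257 -1.019  0.164  2.692] [ 434.61472363 -191.52389571  305.75887732] [ 3.08076837 -0.63708629 -0.50219281] [ 439.33293046 -178.15388406  303.681     ] [ 3.14126506 -0.69795248 -0.6060974 ] 0.17943079486487748 [-0.39747713 -0.98621352 -0.5655699 ]
```

View pics/w3.png

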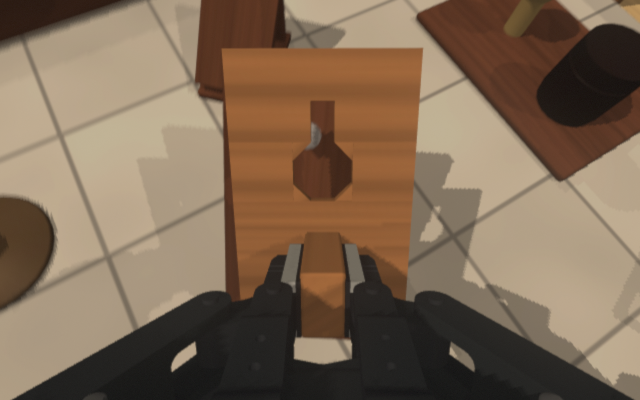

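The arm stopped short: j4 is heading for its limit near a wrist singularity (j5=0.16). I'll work out the arm's geometry from the readings to see which tool tilts are reachable.

```bash
cat > kin.py <<'E'
from h import *
from scipy.optimize import least_squares
D=[([1.16360605,.353663087,1.63414771,0,1.15520103,-.00234],[246.044,574.272,403.946],[-3.14017,0,2.73674]),
([.617,.147,2.105,0,.889,.688],[350.136,250.123,329.797],[3.14142,0,1.4995]),
([-.091,.27,2.029,0,.843,1.18],[479.717,-42.26,299.66],[-3.14157,0,.3001]),
([-.369,.172,2.257,-1.019,.164,2.692],[434.615,-191.524,305.759],[3.08077,-.63709,-.50219])]
def rz(t):return R.from_euler("z",t).as_matrix()
def ry(t):return R.from_euler("y",t).as_matrix()
def fk(q,k,s4=1,s6=-1,off=np.pi/2):
    h,a1,L2,L3,e,L6=k
    A=rz(q[0]); p=A@np.array([a1,0,h]); A=A@ry(q[1]); p=p+A@[0,0,L2]; A=A@ry(q[2]); p=p+A@[e,0,L3]
    A=A@rz(s4*q[3])@ry(q[4]); p=p+A@[0,0,L6]; A=A@rz(off+s6*q[5]) ; return p,A
E
python3 - <<'E'
from kin import *
best=None
for s4 in(1,-1):
  for s6 in(1,-1):
    for off in(np.pi/2,-np.pi/2,0,np.pi):
      def res(k):
        o=[]
        for q,p,e in D:
          P,A=fk(q,k,s4,s6,off); o+=list(P-p); o+=list(100*R.from_matrix(A.T@R.from_euler("xyz",e).as_matrix()).as_rotvec())
        return np.array(o)
      r=least_squares(res,[300,0,500,500,0,150])
      if best is None or r.cost<best[0]: best=(r.cost,s4,s6,off,r.x); br=res(r.x)
print(best); print(br.reshape(-1,6).round(2))
E
```

```text
(np.float64(4.5799670433071515), 1, 1, 1.5707963267948966, array([2.89580866e+02, 4.19534651e-01, 5.69585732e+02, 4.92635055e+02,
       5.73688944e+01, 1.68138335e+02]))
[[ 1.33 -0.71 -0.15  0.   -0.    0.  ]
 [ 0.99 -1.04  0.3   0.03 -0.04  0.03]
 [ 0.07 -1.52  0.05 -0.01  0.04 -0.03]
 [-0.82 -1.3  -0.19 -0.    0.02 -0.02]]
```

```bash
cat >> kin.py <<'E'
K=[289.58,.42,569.59,492.6,57.37,168.14]
lo=np.array([-2.63,-.92,.06,-1.3,0,-3.02]);hi=np.array([2.63,2.1,2.66,4.44,2.69,3.02])
def FK(q): return fk(q,K,1,1,np.pi/2)
def ik(p,Rm,seeds):
    out=[]
    for s in seeds:
        def res(q):
            P,A=FK(q); return np.r_[(P-p),300*R.from_matrix(A.T@Rm).as_rotvec()]
        r=least_squares(res,np.clip(s,lo+.01,hi-.01),bounds=(lo,hi))
        if r.cost<1: 
            if not any(np.abs(r.x-o).max()<.05 for o in out): out.append(r.x)
    return out
def tilt_pose(sx,sz,d,flip=0,hold=3.4):
    G=po+px*(sx-66.5)+pz*(27+hold+sz); Rm=np.c_[px,-py,-pz]
    if flip: Rm=np.c_[-px,py,-pz]; d=-d
    Rm=Rm@ry(-d); return G-155*Rm[:,2],Rm
seeds=[[-.37,.2,2.2,a,b,c] for a in(-1,0,1.5,3,4.2) for b in(.3,1) for c in(-2.5,0,2.5)]
E
python3 - <<'E'
from kin import *
for d in np.radians([0,10,20,30]):
  for flip in(0,1):
    for sx,sz in[(26.5,75),(26.5,20),(26.5,0),(0,0)]:
      P,Rm=tilt_pose(sx,sz,d,flip)
      print(round(np.degrees(d)),flip,sx,sz,P.round(0),[o.round(2).tolist() for o in ik(P,Rm,seeds)])
E
```

```text
0 0 26.5 75 [ 439. -179.  304.] []
0 0 26.5 20 [ 468. -199.  262.] [[-0.35, 0.31, 2.24, 4.22, 0.19, -2.44]]
0 0 26.5 0 [ 479. -206.  246.] [[-0.35, 0.36, 2.22, 4.08, 0.2, -2.3]]
0 0 0 0 [ 462. -195.  229.] [[-0.34, 0.38, 2.26, 3.89, 0.25, -2.1]]
0 1 26.5 75 [ 439. -179.  304.] []
0 1 26.5 20 [ 468. -199.  262.] [[-0.35, 0.31, 2.24, 4.22, 0.19, 0.7]]
0 1 26.5 0 [ 479. -206.  246.] [[-0.35, 0.36, 2.22, 4.08, 0.2, 0.84]]
0 1 0 0 [ 462. -195.  229.] [[-0.34, 0.38, 2.26, 3.89, 0.25, 1.04]]
10 0 26.5 75 [ 457. -191.  319.] [[-0.35, 0.18, 2.17, -0.42, 0.31, 2.19]]
10 0 26.5 20 [ 486. -211.  277.] [[-0.37, 0.3, 2.13, -0.53, 0.23, 2.29]]
10 0 26.5 0 [ 497. -219.  262.] [[-0.38, 0.35, 2.11, -0.58, 0.21, 2.34]]
10 0 0 0 [ 480. -207.  245.] [[-0.37, 0.36, 2.16, -0.8, 0.16, 2.57]]
10 1 26.5 75 [ 457. -191.  319.] [[-0.35, 0.18, 2.17, -0.42, 0.31, -0.95]]
10 1 26.5 20 [ 486. -211.  277.] [[-0.37, 0.3, 2.13, -0.53, 0.23, -0.85]]
10 1 26.5 0 [ 497. -219.  262.] [[-0.38, 0.35, 2.11, -0.58, 0.21, -0.8]]
10 1 0 0 [ 480. -207.  245.] [[-0.37, 0.36, 2.16, -0.8, 0.16, -0.57]]
20 0 26.5 75 [ 477. -205.  33
[... 434 characters left out ...]
 273.] [[-0.4, 0.37, 1.99, -0.16, 0.44, -1.23]]
20 1 0 0 [ 500. -221.  256.] [[-0.39, 0.37, 2.05, -0.19, 0.39, -1.19]]
30 0 26.5 75 [ 499. -220.  338.] [[-0.4, 0.27, 1.93, -0.05, 0.77, 1.8]]
30 0 26.5 20 [ 528. -240.  296.] [[-0.42, 0.37, 1.89, -0.05, 0.71, 1.79]]
30 0 26.5 0 [ 539. -247.  280.] [[-0.42, 0.41, 1.87, -0.05, 0.69, 1.79]]
30 0 0 0 [ 522. -236.  263.] [[-0.41, 0.41, 1.92, -0.06, 0.63, 1.8]]
30 1 26.5 75 [ 499. -220.  338.] [[-0.4, 0.27, 1.93, -0.05, 0.77, -1.34]]
30 1 26.5 20 [ 528. -240.  296.] [[-0.42, 0.37, 1.89, -0.05, 0.71, -1.35]]
30 1 26.5 0 [ 539. -247.  280.] [[-0.42, 0.41, 1.87, -0.05, 0.69, -1.35]]
30 1 0 0 [ 522. -236.  263.] [[-0.41, 0.41, 1.92, -0.06, 0.63, -1.34]]
```

A tool pitch of 20° about the jaw axis clears the wrist limit with a good margin. I'll set the plate back down and regrip the peg at that pitch. First I go back to level above the original spot.

```bash
python3 - <<'E'
from h import *
from rig import readout
s=readout.sense(); print(s["eef_pos"],s["tcp_rot"],s["qpos"].round(3))
for tag in (0,1):
    if tag: setcmd(s["eef_pos"],R.from_euler("xyz",s["tcp_rot"]).as_matrix())
    plan([479.1,-41.5,324.7],down(.297))
E
```

```text
[ 434.64898006 -191.99953337  306.25345515] [ 3.0851043  -0.64042897 -0.51008136] [-0.369  0.171  2.257 -1.033  0.163  2.711]
delta cm [-2.11, -13.5, -4.52] rot [0.3151, -0.649, -0.8652]
delta cm [-1.68, -15.08, -4.41] rot [0.3101, -0.5834, -0.7966]
```

Emit:
step_arm(
  deltas=[
    {"translation": [-1.7,-15.1,-4.4],"rot": [0.31,-0.583,-0.797]},
    {"translation": [-1.7,-15.1,-4.4],"rot": [0.31,-0.583,-0.797]},
    {"translation": [-1.7,-15.1,-4.4],"rot": [0.31,-0.583,-0.797]},
    {"translation": [-1.7,-15.1,-4.4],"rot": [0.31,-0.583,-0.797]},
    {"translation": [-1.7,-15.1,-4.4],"rot": [0.31,-0.583,-0.797]},
    {"translation": [-1.7,-15.1,-4.4],"rot": [0.31,-0.583,-0.797]},
    {"translation": [-1.7,-15.1,-4.4],"rot": [0.31,-0.583,-0.797]},
    {"translation": [-1.7,-15.1,-4.4],"rot": [0.31,-0.583,-0.797]},
  ],
)

```text
clock: 6.32
eef_pos: [478.9, -40.5, 324.0]
tcp_rot: [-3.141, 0.004, 0.305]
contact_force: [0.1, 0.1, -1.7]
opening: 0.183
```

Emit:
step_arm(
  deltas=[
    {"translation": [0,0,0],"rot": [0,0,0]},
    {"translation": [0,0,0],"rot": [0,0,0]},
  ],
)

```text
clock: 6.58
eef_pos: [478.8, -40.8, 325.1]
tcp_rot: [3.139, 0.003, 0.303]
contact_force: [-0.3, 0.2, -1.3]
opening: 0.18
```

```bash
python3 - <<'E'
from h import *
from rig import readout
s=readout.sense(); print(s["clock"],s["eef_pos"],s["tcp_rot"],s["qpos"].round(3))
setcmd(s["eef_pos"]+[0,0,.5],R.from_euler("xyz",s["tcp_rot"]).as_matrix())
plan([479.1,-41.5,324.7],down(.297))
E
```

```text
6.575 [478.768967   -40.79122909 325.10099615] [3.13907538e+00 2.73269351e-03 3.03448933e-01] [-0.087  0.23   2.01  -0.004  0.903  1.183]
delta cm [0.01, 0.08, 0.09] rot [0.0025, 0.0027, 0.0065]
```

Emit:
step_arm(
  deltas=[
    {"translation": [0,0.1,5],"rot": [0.0025,0.003,0.006]},
    {"translation": [0,0.1,10],"rot": [0.0025,0.003,0.006]},
    {"translation": [0,0.1,12.5],"rot": [0.0025,0.003,0.006]},
    {"translation": [0,0.1,13.5],"rot": [0.0025,0.003,0.006]},
    {"translation": [0,0.1,13.9],"rot": [0.0025,0.003,0.006]},
    {"translation": [0,0.1,13.9],"rot": [0.0025,0.003,0.006]},
    {"translation": [0,0.1,13.9],"rot": [0.0025,0.003,0.006]},
  ],
)

```text
clock: 7.45
eef_pos: [479.5, -42.4, 187.3]
tcp_rot: [3.14, -0.002, 0.297]
contact_force: [-1.1, -0.4, -1.8]
opening: 0.181
```

Emit:
step_arm(
  deltas=[
    {"translation": [0,0,0],"rot": [0,0,0]},
    {"translation": [0,0,0],"rot": [0,0,0]},
    {"translation": [0,0,0],"rot": [0,0,0]},
    {"translation": [0,0,0],"rot": [0,0,0]},
  ],
  grip=0,
)

```text
clock: 7.95
eef_pos: [479.0, -42.4, 186.4]
tcp_rot: [3.141, -0.0, 0.297]
contact_force: [0.2, -0.5, -0.0]
opening: 0.992
```

```bash
python3 - <<'E'
from h import *
from rig import readout
apply([0,.1,13.9],[.0025,.003,.006])
s=readout.sense(); print(s["clock"],s["eef_pos"],s["tcp_rot"],s["qpos"].round(3),getcmd()[0],s["contact_force"],s["opening"])
d=np.radians(20); Rm=down(.297)@R.from_euler("y",-d).as_matrix()
for h in (100,6+29):
  G=np.array([479.3,-41.6,h]); P=G-155*Rm[:,2]; print(P,Rm[:,2]); plan(P,Rm)
E
```

```text
7.95 [479.03784802 -42.42967996 186.41283111] [ 3.14101582e+00 -2.16615289e-04  2.97345155e-01] [-9.100e-02  4.700e-01  2.088e+00 -1.000e-03  5.830e-01  1.183e+00] [478.80985273 -42.19295225 186.60447281] [ 0.15143752 -0.46614782 -0.03097671] 0.9919314166978997
[529.99214143 -26.08555755 245.65235622] [-0.32704607 -0.10009318 -0.93969262]
delta cm [5.37, -0.04, -5.9] rot [0.0001, -0.3493, 0.0004]
[529.99214143 -26.08555755 180.65235622] [-0.32704607 -0.10009318 -0.93969262]
delta cm [5.37, -0.04, 0.6] rot [0.0001, -0.3493, 0.0004]
```

Emit:
step_arm(
  deltas=[
    {"translation": [0,0,-2],"rot": [0,0,0]},
    {"translation": [2.7,0,-4],"rot": [0,-0.175,0]},
    {"translation": [5.4,0,-3],"rot": [0,-0.349,0]},
    {"translation": [5.4,0,-3],"rot": [0,-0.349,0]},
    {"translation": [5.4,0,-0.5],"rot": [0,-0.349,0]},
    {"translation": [5.4,0,0.6],"rot": [0,-0.349,0]},
    {"translation": [5.4,0,0.6],"rot": [0,-0.349,0]},
    {"translation": [5.4,0,0.6],"rot": [0,-0.349,0]},
  ],
)

```text
clock: 8.95
eef_pos: [530.5, -26.8, 181.0]
tcp_rot: [3.141, 0.348, 0.297]
contact_force: [0.1, 0.0, -0.0]
opening: 1.0
```

```bash
python3 - <<'E'
from h import *
from rig import readout,imaging
apply([5.4,0,.6],[0,-.349,0])
s=readout.sense(); print(s["clock"],s["eef_pos"],s["tcp_rot"],s["qpos"].round(3),getcmd()[0],s["contact_force"],s["opening"])
f=imaging.grab_frame("wrist");np.save("w4.npy",f,allow_pickle=True);cv2.imwrite("pics/w4.png",f["image"][:,:,::-1])
E
```

```text
8.95 [530.54629306 -26.77157446 180.98169864] [3.14094532 0.34783972 0.29687307] [-0.019  0.602  1.863 -0.126  1.012  1.34 ] [530.44012354 -26.36597913 180.61931969] [ 0.09127286  0.02400108 -0.02709263] 1.0004207965178666
```

View pics/w4.png

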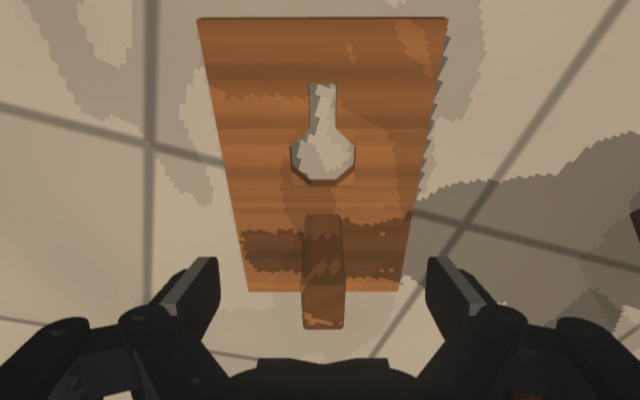

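The view is tilted as intended: peg (323,270) sits centred between the open pads, hole (322,153). Grip now.

Emit:
step_arm(
  deltas=[
    {"translation": [0,0,0],"rot": [0,0,0]},
    {"translation": [0,0,0],"rot": [0,0,0]},
    {"translation": [0,0,0],"rot": [0,0,0]},
    {"translation": [0,0,0],"rot": [0,0,0]},
    {"translation": [0,0,0],"rot": [0,0,0]},
    {"translation": [0,0,0],"rot": [0,0,0]},
  ],
  grip=255,
  squeeze=70,
)

```text
clock: 9.75
eef_pos: [530.9, -26.6, 180.6]
tcp_rot: [3.141, 0.348, 0.297]
contact_force: [0.5, 0.0, 4.6]
opening: 0.172
```

```bash
python3 - <<'E'
from kin import *
from rig import readout,imaging
s=readout.sense(); print(s["clock"],s["eef_pos"],s["tcp_rot"],getcmd()[0],s["contact_force"],s["opening"])
f=imaging.grab_frame("wrist");np.save("w5.npy",f,allow_pickle=True);cv2.imwrite("pics/w5.png",f["image"][:,:,::-1])
E
```

```text
9.75 [530.85977754 -26.58003658 180.58725026] [3.14087984 0.34841611 0.29719461] [530.44012354 -26.36597913 180.61931969] [0.5253993  0.00841474 4.59045888] 0.17233514122044968
```

View pics/w5.png

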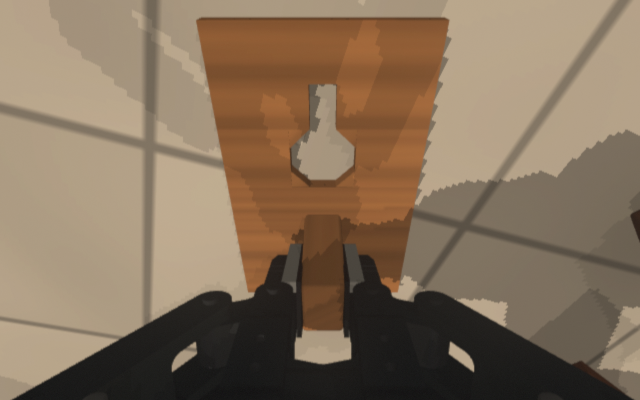

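```bash
python3 - <<'E'
from kin import *
f=np.load("w5.npy",allow_pickle=True).item()
p=np.array([530.86,-26.58,180.6]);Rm=R.from_euler("xyz",[3.1409,.3484,.2972]).as_matrix()
g=lambda q:onz(f,q,6).round(1)
C1,C2,C3,C4=g((197.5,20)),g((448,19)),g((249,291)),g((402.5,290)); se=g((322.5,84)); hb=g((322.5,181)); hl,hr=g((290,157)),g((355.5,157))
print(C1,C2,np.linalg.norm(C1-C2),"lower",C3,C4,np.linalg.norm(C3-C4)); print("slot end",se,"hole near edge",hb,"sides",hl,hr,np.linalg.norm(hl-hr))
m=(C1+C2)/2; u=(m-(C3+C4)/2);print("len",np.linalg.norm(u)); u/=np.linalg.norm(u); print("yaw",np.arctan2(u[1],u[0]), np.arctan2(*(C1-C2)[1::-1])-np.pi/2)
print("home from end edge",m-u*(90-66.5)," from slot end",se-u*3.5, "from hole edge",hb+u*(13+26.5))
print("peg axis",m-90*u)
# peg axis point on underside in tool
for n,X in (("peg0",m-90*u-[0,0,6]),("home",m-23.5*u-[0,0,6])): print(n,(Rm.T@(X-p)).round(1))
E
```

```text
[554.1  22.4   6. ] [577.5 -53.4   6. ] 79.32969179317413 lower [430.3 -15.7   6. ] [454.9 -94.    6. ] 82.07344272052927
slot end [546.5 -21.4   6. ] hole near edge [508.1 -33.1   6. ] sides [515.1 -17.4   6. ] [522.7 -42.4   6. ] 26.12967661491432
len 129.3315990003989
yaw 0.30915799349471645 0.2994257153801463
home from end edge [543.4141328  -22.65003145   6.        ]  from slot end [543.16593467 -22.4648983    6.        ] from hole edge [545.7273087  -21.08186204   6.        ]
peg axis [480.06689157 -42.88309916   6.        ]
peg0 [ 11.5   0.6 188. ]
home [ 74.   -0.2 165.3]
```

```bash
cat >> kin.py <<'E'
home_t=np.array([74.0,0.0,165.3])
def hang(sx,sz,sy=0,d=.3484):
    Rm=np.c_[px,-py,-pz]@ry(-d); return po+sx*px+sy*py+sz*pz-Rm@home_t,Rm
E
python3 - <<'E'
from kin import *
p,Rm=getcmd(); 
print("lift", (Rm.T@[0,0,130.]/10).round(2))
P,R2=hang(26.5,55);print(P,[o.round(2) for o in ik(P,R2,[[-.38,.21,2.05,-.15,.54,1.9]])])
setcmd(p+[0,0,130],Rm); plan(P,R2); setcmd(p,Rm)
E
```

```text
lift [ -4.44   0.   -12.22]
[ 485.83249159 -210.96736632  319.10404094] [array([-0.39,  0.24,  2.04, -0.15,  0.52,  1.91])]
delta cm [-9.38, 16.34, 2.51] rot [-0.0004, 0.6495, 0.921]
```

Emit:
step_arm(
  deltas=[
    {"translation": [-1.0,0,-3],"rot": [0,0,0]},
    {"translation": [-3,0,-8],"rot": [0,0,0]},
    {"translation": [-4.4,0,-12.2],"rot": [0,0,0]},
    {"translation": [-4.4,0,-12.2],"rot": [0,0,0]},
  ],
)

```text
clock: 10.3
eef_pos: [531.9, -26.4, 312.9]
tcp_rot: [3.139, 0.344, 0.297]
contact_force: [0.7, 0.5, -2.7]
opening: 0.173
```

Emit:
step_arm(
  deltas=[
    {"translation": [-9.4,16.3,2.5],"rot": [0,0.65,0.921]},
    {"translation": [-9.4,16.3,2.5],"rot": [0,0.65,0.921]},
    {"translation": [-9.4,16.3,2.5],"rot": [0,0.65,0.921]},
    {"translation": [-9.4,16.3,2.5],"rot": [0,0.65,0.921]},
    {"translation": [-9.4,16.3,2.5],"rot": [0,0.65,0.921]},
    {"translation": [-9.4,16.3,2.5],"rot": [0,0.65,0.921]},
    {"translation": [-9.4,16.3,2.5],"rot": [0,0.65,0.921]},
    {"translation": [-9.4,16.3,2.5],"rot": [0,0.65,0.921]},
  ],
)

```text
clock: 11.3
eef_pos: [485.9, -210.5, 318.0]
tcp_rot: [3.14, -0.347, -0.602]
contact_force: [0.4, -1.4, -1.4]
opening: 0.175
```

Emit:
step_arm(
  deltas=[
    {"translation": [0,0,0],"rot": [0,0,0]},
    {"translation": [0,0,0],"rot": [0,0,0]},
  ],
)

```text
clock: 11.55
eef_pos: [486.3, -210.7, 318.7]
tcp_rot: [3.141, -0.349, -0.605]
contact_force: [-0.1, -0.5, -1.3]
opening: 0.172
```

```bash
python3 - <<'E'
from kin import *
from rig import readout,imaging
apply([-4.4,0,-12.2],[0,0,0]); apply([-9.4,16.3,2.5],[0,.65,.921])
s=readout.sense(); print(s["clock"],s["qpos"].round(2),s["eef_pos"],s["tcp_rot"],getcmd()[0],R.from_matrix(getcmd()[1]).as_euler("xyz"),s["contact_force"],s["opening"])
f=imaging.grab_frame("wrist");np.save("w6.npy",f,allow_pickle=True);cv2.imwrite("pics/w6.png",f["image"][:,:,::-1])
f=imaging.grab_frame("side");np.save("s6.npy",f,allow_pickle=True);cv2.imwrite("pics/s6.png",cv2.resize(f["image"][60:260,220:460,::-1],None,fx=3,fy=3))
E
```

```text
11.55 [-0.39  0.24  2.04 -0.15  0.52  1.9 ] [ 486.29375994 -210.69117252  318.6530521 ] [ 3.14124834 -0.34946592 -0.60493197] [ 485.90316206 -210.50183439  318.93940454] [-3.14098105 -0.34995998 -0.60617096] [-0.07050282 -0.45727189 -1.31112258] 0.17242340735317235
```

View pics/w6.png

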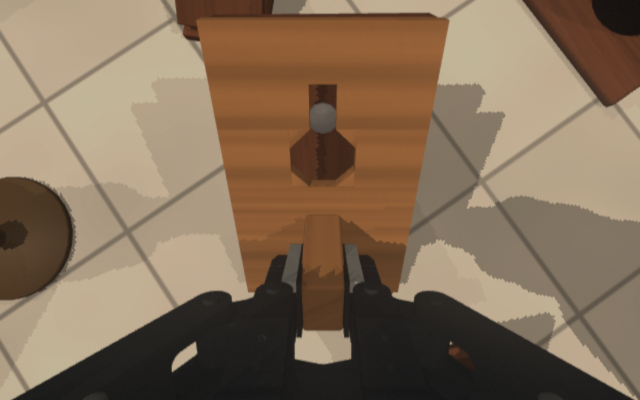

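View pics/s6.png

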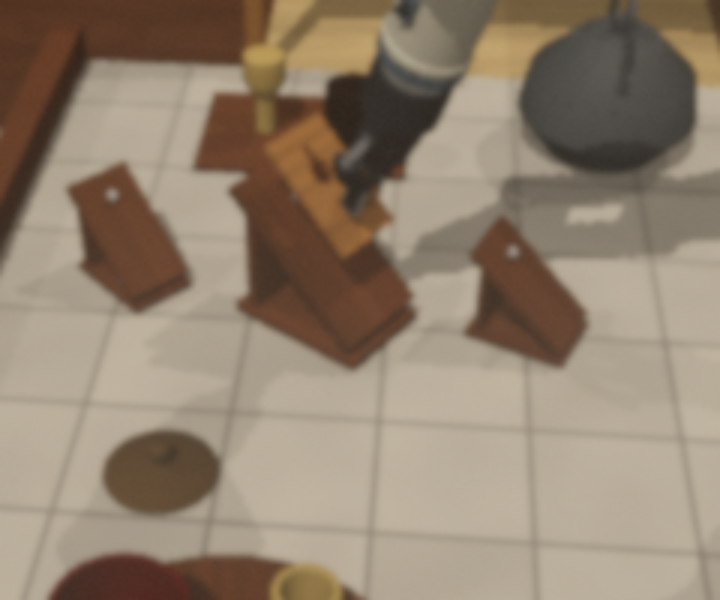

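```bash
python3 - <<'E'
from kin import *
f=np.load("w6.npy",allow_pickle=True).item()
o=po+pz*14
X=onplane(f,(322.8,118),o,pz)-po; print("screw in panel frame (expect 0,0,14):",X@px,X@py,X@pz)
p=np.array([486.29,-210.69,318.65]);Rm=R.from_euler("xyz",[3.14125,-.34947,-.60493]).as_matrix()
H=p+Rm@home_t-po; print("home pt in panel:",H@px,H@py,H@pz)
# plate axes error
pxt=Rm@ry(.3484)@[1,0,0]; print("plate x in panel",pxt@px,pxt@py,pxt@pz)
plan(*hang(26.5,22)); plan(*hang(26.5,8)); plan(*hang(26.5,-.5))
E
```

```text
screw in panel frame (expect 0,0,14): -1.5402052411191403 0.3993128291118102 13.999999999999975
home pt in panel: 26.327912463583115 0.5668800055460552 54.508608484027725
plate x in panel 0.9999995270233829 0.0009368273083984814 -0.00026135723537736624
delta cm [1.15, 0.04, 3.09] rot [-0.0006, -0.0002, -0.0002]
delta cm [1.63, 0.04, 4.41] rot [-0.0006, -0.0002, -0.0002]
delta cm [1.92, 0.04, 5.21] rot [-0.0006, -0.0002, -0.0002]
```

Emit:
step_arm(
  deltas=[
    {"translation": [0.55,0,1.6],"rot": [0,0,0]},
    {"translation": [1.1,0,3.1],"rot": [0,0,0]},
    {"translation": [1.1,0,3.1],"rot": [0,0,0]},
    {"translation": [1.1,0,3.1],"rot": [0,0,0]},
  ],
)

```text
clock: 12.15
eef_pos: [503.3, -222.6, 293.0]
tcp_rot: [3.141, -0.349, -0.606]
contact_force: [-0.3, 0.4, -1.7]
opening: 0.174
```

```bash
python3 - <<'E'
from kin import *
from rig import readout,imaging
apply([1.1,0,3.1],[0,0,0])
s=readout.sense(); print(s["clock"],s["eef_pos"],s["tcp_rot"],getcmd()[0],s["contact_force"],s["opening"])
f=imaging.grab_frame("wrist");np.save("w7.npy",f,allow_pickle=True);cv2.imwrite("pics/w7.png",f["image"][:,:,::-1])
H=s["eef_pos"]+R.from_euler("xyz",s["tcp_rot"]).as_matrix()@home_t-po; print("home pt in panel:",H@px,H@py,H@pz)
E
```

```text
12.15 [ 503.27433157 -222.64880334  292.97543157] [ 3.14148528 -0.34922203 -0.6061552 ] [ 503.1412107 -222.4287759  293.5898928] [-0.29491331  0.43870332 -1.70760755] 0.1744412669454716
home pt in panel: 25.69174123858912 0.29592273017453746 21.485817815061722
```

View pics/w7.png

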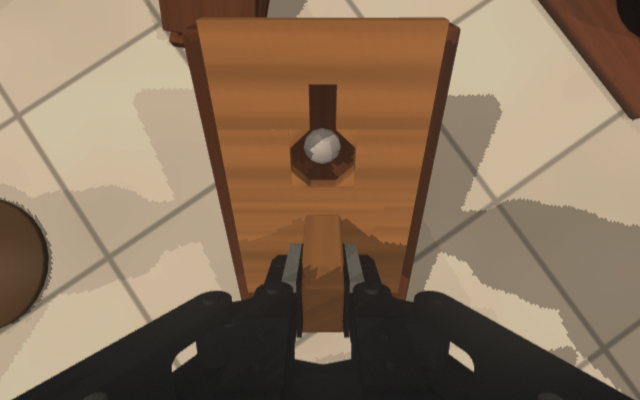

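```bash
python3 - <<'E'
from kin import *
f=np.load("w7.npy",allow_pickle=True).item()
X=onplane(f,(322.3,146),po+pz*14.5,pz)-po; print("screw:",X@px,X@py)
for sz,q in((21.5,None),):
  o=po+pz*(sz+6)
  for n,q in(("near edge",(322,181)),("sides",(290,157)),("",(355.5,157)),("slot end",(322.5,84))):
    Y=onplane(f,q,o,pz)-po;print(n,(Y@px).round(1),(Y@py).round(1))
plan(*hang(25,9,0)); plan(*hang(25,3,0)); plan(*hang(25,-.5,0))
E
```

```text
screw: -1.362561365273881 0.3859443437447341
near edge -11.1 0.5
sides 0.3 13.3
 0.2 -12.9
slot end 29.2 0.3
delta cm [0.35, 0.04, 1.27] rot [-0.0006, -0.0002, -0.0002]
delta cm [0.56, 0.04, 1.83] rot [-0.0006, -0.0002, -0.0002]
delta cm [0.68, 0.04, 2.16] rot [-0.0006, -0.0002, -0.0002]
```

Emit:
step_arm(
  deltas=[
    {"translation": [0.33,0,1.27],"rot": [0,0,0]},
    {"translation": [0.53,0,1.83],"rot": [0,0,0]},
    {"translation": [0.53,0,1.83],"rot": [0,0,0]},
    {"translation": [0.53,0,1.83],"rot": [0,0,0]},
  ],
)

```text
clock: 12.7
eef_pos: [512.6, -229.0, 277.9]
tcp_rot: [-3.141, -0.35, -0.606]
contact_force: [-0.1, 0.1, -1.4]
opening: 0.175
```

```bash
cat > st.py <<'E'
from kin import *
from rig import readout,imaging
import sys
def st(tag,cams=("wrist",)):
    s=readout.sense(); print(s["clock"],s["qpos"].round(2),s["eef_pos"].round(1),s["tcp_rot"].round(3),"cmd",getcmd()[0].round(1),"F",s["contact_force"].round(1),"op",round(s["opening"],3))
    Rm=R.from_euler("xyz",s["tcp_rot"]).as_matrix();H=s["eef_pos"]+Rm@home_t-po; F=s["contact_force"]
    print("home pt in panel:",(H@np.c_[px,py,pz]).round(1),"F panel",(F@np.c_[px,py,pz]).round(1))
    for c in cams:
        f=imaging.grab_frame(c);np.save(f"{c}_{tag}.npy",f,allow_pickle=True);cv2.imwrite(f"pics/{c}_{tag}.png",f["image"][:,:,::-1])
    return s
E
python3 - <<'E'
from st import *
apply([.53,0,1.83],[0,0,0]); st("8")
E
```

```text
12.7 [-0.4   0.35  2.   -0.16  0.45  1.91] [ 512.6 -229.   277.9] [-3.141 -0.35  -0.606] cmd [ 512.4 -228.8  278.2] F [-0.1  0.1 -1.4] op 0.175
home pt in panel: [24.9  0.4  2.7] F panel [-1.  0. -1.]
```

View pics/wrist_8.png

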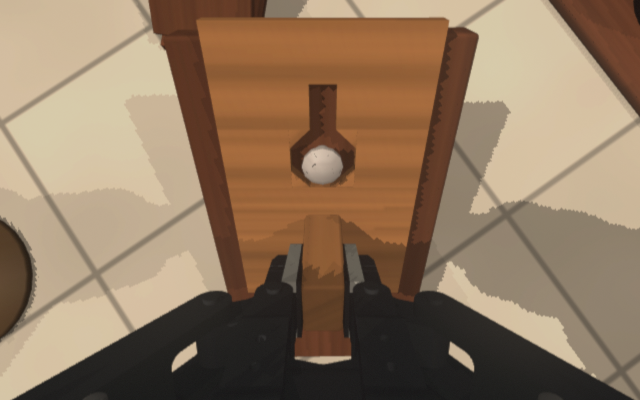

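Emit:
step_arm(
  deltas=[
    {"translation": [0.04,0,0.1],"rot": [0,0,0]},
    {"translation": [0.07,0,0.19],"rot": [0,0,0]},
    {"translation": [0.1,0,0.26],"rot": [0,0,0]},
    {"translation": [0.1,0,0.26],"rot": [0,0,0]},
    {"translation": [0.1,0,0.26],"rot": [0,0,0]},
  ],
)

```text
clock: 13.38
eef_pos: [513.3, -229.6, 277.4]
tcp_rot: [3.141, -0.35, -0.606]
contact_force: [-15.7, 9.0, 23.3]
opening: 0.176
```

```bash
python3 - <<'E'
from st import *
apply([.10,0,.26],[0,0,0]); st("9",())
E
```

```text
13.375 [-0.4   0.35  2.   -0.16  0.45  1.91] [ 513.3 -229.6  277.4] [ 3.141 -0.35  -0.606] cmd [ 513.9 -229.9  276.1] F [-15.7   9.   23.3] op 0.176
home pt in panel: [25.1  0.3  1.7] F panel [ 1.2 -1.5 29.4]
```

Emit:
step_arm(
  deltas=[
    {"translation": [-0.04,0,-0.12],"rot": [0,0,0]},
    {"translation": [-0.51,0,0.05],"rot": [0,0,0]},
    {"translation": [-0.98,0,0.22],"rot": [0,0,0]},
    {"translation": [-1.45,0,0.39],"rot": [0,0,0]},
    {"translation": [-1.92,0,0.56],"rot": [0,0,0]},
    {"translation": [-1.92,0,0.56],"rot": [0,0,0]},
    {"translation": [-1.92,0,0.56],"rot": [0,0,0]},
  ],
)

```text
clock: 14.25
eef_pos: [501.5, -221.1, 265.5]
tcp_rot: [-3.141, -0.353, -0.606]
contact_force: [-5.4, 2.1, 15.0]
opening: 0.179
```

```bash
python3 - <<'E'
from st import *
apply([-1.92,0,.56],[0,0,0]); st("10")
E
```

```text
14.25 [-0.4   0.36  2.04 -0.18  0.41  1.94] [ 501.5 -221.1  265.5] [-3.141 -0.353 -0.606] cmd [ 500.7 -220.7  264.3] F [-5.4  2.1 15. ] op 0.179
home pt in panel: [7.  0.7 2. ] F panel [ 5.3 -1.3 15.2]
```

View pics/wrist_10.png

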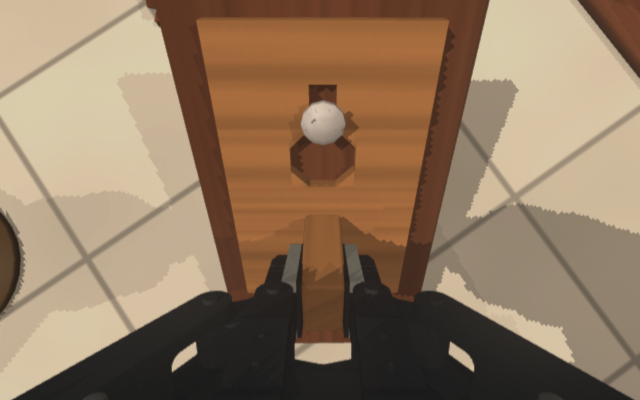

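Emit:
step_arm(
  deltas=[
    {"translation": [-0.25,0,0.05],"rot": [0,0,0]},
    {"translation": [-0.5,0,0.14],"rot": [0,0,0]},
    {"translation": [-0.72,0,0.22],"rot": [0,0,0]},
    {"translation": [-0.72,0,0.22],"rot": [0,0,0]},
    {"translation": [-0.72,0,0.22],"rot": [0,0,0]},
  ],
)

```text
clock: 14.92
eef_pos: [496.4, -217.6, 260.5]
tcp_rot: [-3.141, -0.353, -0.606]
contact_force: [-2.8, 0.7, 7.2]
opening: 0.179
```

```bash
python3 - <<'E'
from st import *
apply([-.72,0,.22],[0,0,0]); st("11")
E
```

```text
14.925 [-0.39  0.36  2.05 -0.19  0.39  1.95] [ 496.4 -217.6  260.5] [-3.141 -0.353 -0.606] cmd [ 495.7 -217.3  259.7] F [-2.8  0.7  7.2] op 0.179
home pt in panel: [-1.1  0.6  2.1] F panel [ 2.5 -1.   7.3]
```

View pics/wrist_11.png

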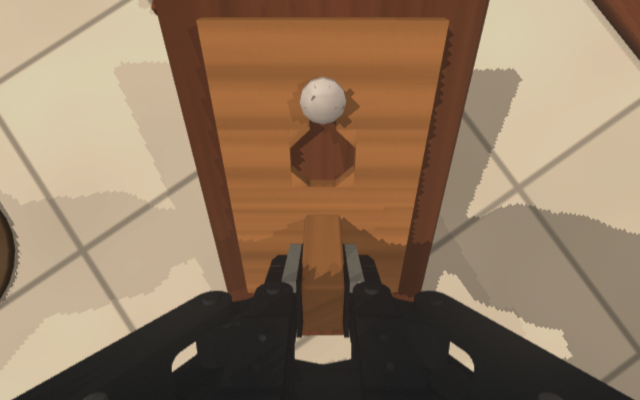

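Emit:
step_arm(
  deltas=[
    {"translation": [-0.1,0,0.03],"rot": [0,0,0]},
    {"translation": [-0.19,0,0.06],"rot": [0,0,0]},
    {"translation": [-0.28,0,0.09],"rot": [0,0,0]},
    {"translation": [-0.28,0,0.09],"rot": [0,0,0]},
  ],
)

```text
clock: 15.48
eef_pos: [495.3, -216.9, 259.6]
tcp_rot: [-3.14, -0.356, -0.606]
contact_force: [-1.9, -2.1, 12.9]
opening: 0.172
```

```bash
python3 - <<'E'
from st import *
apply([-.28,0,.09],[0,0,0]); st("12",())
E
```

```text
15.475 [-0.39  0.36  2.06 -0.19  0.39  1.95] [ 495.3 -216.9  259.6] [-3.14  -0.356 -0.606] cmd [ 493.8 -215.9  257.9] F [-1.9 -2.1 12.9] op 0.172
home pt in panel: [-2.1  0.7  2.3] F panel [ 8.  -2.8 10.1]
```

Emit:
step_arm(
  deltas=[
    {"translation": [-0.1,0,0.03],"rot": [0,0,0]},
    {"translation": [-0.19,0,0.05],"rot": [0,0,0]},
    {"translation": [-0.19,0,0.05],"rot": [0,0,0]},
  ],
)

```text
clock: 15.85
eef_pos: [494.9, -216.5, 259.3]
tcp_rot: [-3.14, -0.359, -0.606]
contact_force: [-2.2, -4.8, 16.3]
opening: 0.177
```

```bash
python3 - <<'E'
from st import *
apply([-.19,0,.05],[0,0,0]); st("13",("wrist","side"))
f=np.load("wrist_13.npy",allow_pickle=True).item()
for n,q,z in(("end edge L",(197.5,20),6),("end edge R",(448,19),6),("screw",(322.5,98),14.5)):
    X=onplane(f,q,po+pz*z,pz)-po;print(n,(X@px).round(1),(X@py).round(1))
E
```

```text
15.85 [-0.39  0.36  2.06 -0.2   0.38  1.96] [ 494.9 -216.5  259.3] [-3.14  -0.359 -0.606] cmd [ 492.5 -215.   256.8] F [-2.2 -4.8 16.3] op 0.177
home pt in panel: [-2.2  0.8  2.5] F panel [11.2 -5.2 11.9]
end edge L 21.0 41.3
end edge R 21.1 -40.0
screw -1.8 0.7
```

View pics/wrist_13.png

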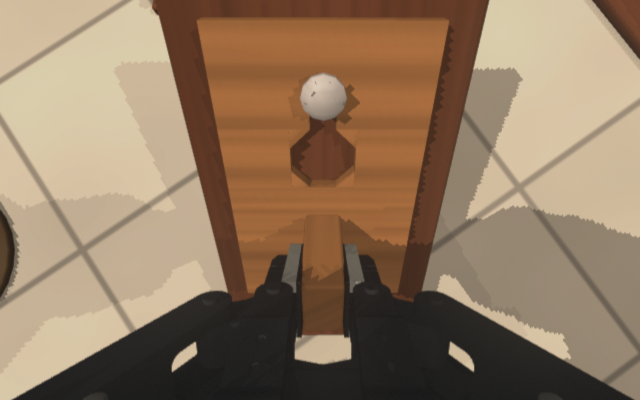

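Emit:
step_arm(
  deltas=[
    {"translation": [0.2,0,-0.1],"rot": [0,0,0]},
    {"translation": [0.2,0,-0.1],"rot": [0,0,0]},
  ],
)

```text
clock: 16.2
eef_pos: [495.3, -216.8, 259.6]
tcp_rot: [-3.14, -0.355, -0.606]
contact_force: [0.7, -2.8, 9.4]
opening: 0.175
```

Emit:
step_arm(
  deltas=[
    {"translation": [0,0,0],"rot": [0,0,0]},
    {"translation": [0,0,0],"rot": [0,0,0]},
    {"translation": [0,0,0],"rot": [0,0,0]},
    {"translation": [0,0,0],"rot": [0,0,0]},
  ],
  grip=0,
)

```text
clock: 16.7
eef_pos: [493.8, -216.0, 258.0]
tcp_rot: [-3.142, -0.35, -0.606]
contact_force: [-0.4, -0.3, -0.1]
opening: 0.992
```

```bash
python3 - <<'E'
from st import *
apply([.2,0,-.1],[0,0,0]); st("14",("wrist","side"))
f=np.load("side_14.npy",allow_pickle=True).item();cv2.imwrite("pics/s14.png",cv2.resize(f["image"][80:200,250:410,::-1],None,fx=5,fy=5))
E
```

```text
16.7 [-0.39  0.36  2.06 -0.19  0.39  1.95] [ 493.8 -216.   258. ] [-3.142 -0.35  -0.606] cmd [ 493.7 -215.9  258.4] F [-0.4 -0.3 -0.1] op 0.992
home pt in panel: [-5.6  0.4  2.2] F panel [-0.2 -0.5  0.1]
```

View pics/wrist_14.png

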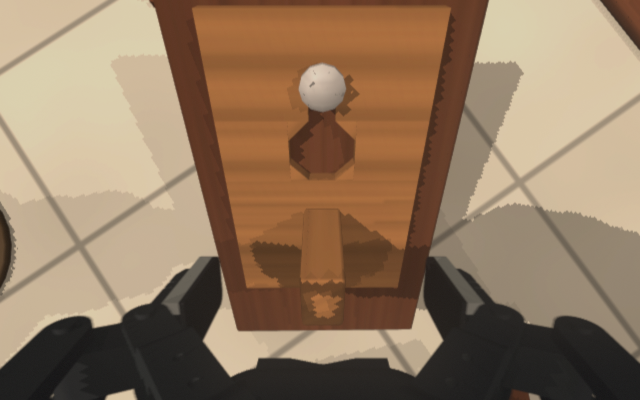

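View pics/s14.png

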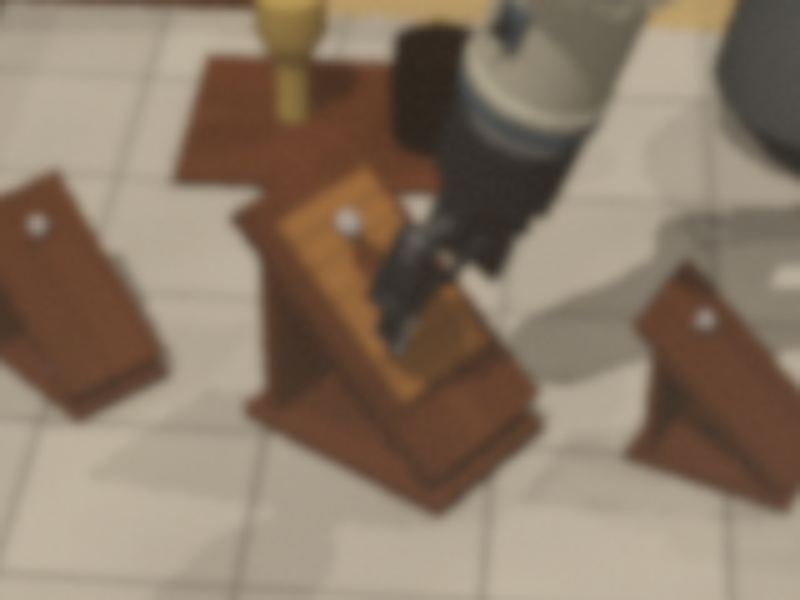

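Plate is hanging flat on the screw: head at (322,88), with the slot running below it. Retract along the tool axis, then plan the short rest.

Emit:
step_arm(
  deltas=[
    {"translation": [0,0,-5],"rot": [0,0,0]},
    {"translation": [0,0,-10],"rot": [0,0,0]},
    {"translation": [0,0,-12],"rot": [0,0,0]},
    {"translation": [0,0,-12],"rot": [0,0,0]},
  ],
)

```text
clock: 17.3
eef_pos: [460.2, -192.6, 372.6]
tcp_rot: [-3.141, -0.354, -0.606]
contact_force: [0.0, 0.5, -0.3]
opening: 0.999
```

```bash
python3 - <<'E'
from st import *
apply([0,0,-12],[0,0,0]); st("15",("wrist",))
f=np.load("top.npy",allow_pickle=True).item()
print("bowl",onz(f,(180+332/4.5,120+162/4.5),102))
for yaw in(-.5,):
  Rm=down(yaw)@ry(-np.radians(20))
  for h in (160,30+25):
    P=np.array([544.8,168.6,h])-155*Rm[:,2]; print(P,[o.round(2) for o in ik(P,Rm,[[.3,.4,1.9,0,1,2.3],[.3,.4,1.9,-.5,1,2.3]])]); plan(P,Rm)
E
```

```text
17.3 [-0.37  0.12  2.05 -0.13  0.63  1.9 ] [ 460.2 -192.6  372.6] [-3.141 -0.354 -0.606] cmd [ 459.9 -192.5  371.2] F [ 0.   0.5 -0.3] op 0.999
home pt in panel: [ 37.4   0.7 116.3] F panel [-0.4  0.4 -0.1]
bowl [679.24108722 216.58568234 102.        ]
[591.32339161 143.18415533 305.65235622] [array([0.18, 0.51, 1.66, 0.23, 1.26, 2.15])]
delta cm [-10.07, -35.07, 3.32] rot [-0.0005, -0.6984, -0.1081]
[591.32339161 143.18415533 200.65235622] [array([0.18, 0.64, 1.71, 0.25, 1.08, 2.1 ])]
delta cm [-13.67, -35.07, 13.18] rot [-0.0005, -0.6984, -0.1081]
```

View pics/wrist_15.png

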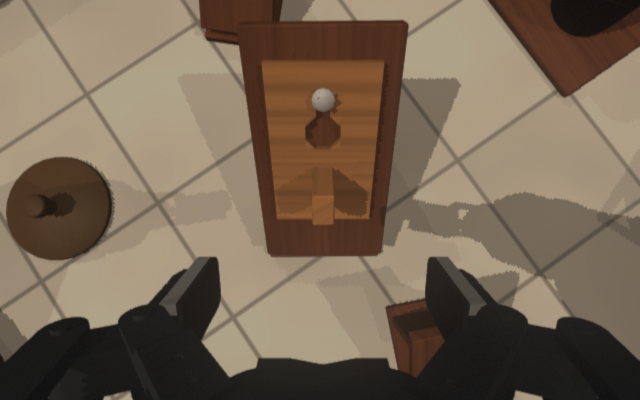

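```bash
python3 - <<'E'
from kin import *
f=np.load("wrist_15.npy",allow_pickle=True).item()
def g(q,z):
    X=onplane(f,q,po+pz*z,pz)-po; return np.array([X@px,X@py]).round(1)
print("plate",[g(q,6) for q in((262,60.5),(384,60.5),(371,219.5),(277,219.5))],"screw",g((323,100.5),14.5))
print("panel",[g(q,0) for q in((240,23),(407,22),(382,256),(269,256))])
print("peg top",[g(q,48) for q in((312,195),(333.5,195),(334,224),(312,224.5))])
E
```

```text
plate [array([21.6, 40.5]), array([ 21.4, -39.8]), array([-111.7,  -41.8]), array([-111.6,   41. ])] screw [-2.3  0.4]
panel [array([42.9, 53.1]), array([ 43.2, -53.1]), array([-162. ,  -57.3]), array([-161.8,   53.4])]
peg top [array([-56.9,   8. ]), array([-57. ,  -6.8]), array([-82.7,  -7.6]), array([-83.1,   8.5])]
```

Emit:
step_arm(
  deltas=[
    {"translation": [-10.1,-35.1,2.0],"rot": [0,-0.698,-0.108]},
    {"translation": [-10.1,-35.1,2.0],"rot": [0,-0.698,-0.108]},
    {"translation": [-10.1,-35.1,2.0],"rot": [0,-0.698,-0.108]},
    {"translation": [-10.1,-35.1,2.0],"rot": [0,-0.698,-0.108]},
    {"translation": [-10.1,-35.1,2.0],"rot": [0,-0.698,-0.108]},
    {"translation": [-10.1,-35.1,2.0],"rot": [0,-0.698,-0.108]},
    {"translation": [-10.1,-35.1,2.0],"rot": [0,-0.698,-0.108]},
    {"translation": [-10.1,-35.1,2.0],"rot": [0,-0.698,-0.108]},
  ],
)

```text
clock: 18.35
eef_pos: [587.3, 145.7, 315.8]
tcp_rot: [3.139, 0.35, -0.5]
contact_force: [-0.0, 0.1, 0.4]
opening: 1.001
```

```bash
python3 - <<'E'
from st import *
apply([-10.1,-35.1,2.0],[0,-.698,-.108]); st("16",("wrist",))
E
```

```text
18.35 [0.18 0.49 1.66 0.23 1.28 2.15] [587.3 145.7 315.8] [ 3.139  0.35  -0.5  ] cmd [587.5 146.1 317.9] F [-0.   0.1  0.4] op 1.001
home pt in panel: [-186.8  352.   163.4] F panel [0.2 0.1 0.4]
```

View pics/wrist_16.png

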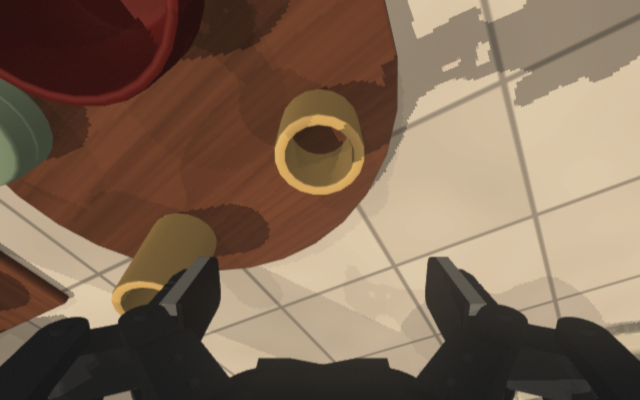

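```bash
python3 - <<'E'
from kin import *
f=np.load("wrist_16.npy",allow_pickle=True).item()
im=f["image"];hsv=cv2.cvtColor(im,cv2.COLOR_RGB2HSV)
m=((hsv[...,2]>185)&(hsv[...,1]>100)).astype(np.uint8);m[:90]=0;m[205:]=0;m[:,:260]=0;m[:,380:]=0
pts=np.argwhere(m)[:,::-1].astype(np.float32); W=np.array([onz(f,p,76)[:2] for p in pts])
print(len(pts)); (c,r)=cv2.minEnclosingCircle(W.astype(np.float32));print("circle",c,r)
o=onz(f,(276,153),76);q=onz(f,(363,153),76);print(np.linalg.norm(o-q),(o+q)/2)
Rm=down(-.5)@ry(-np.radians(20))
for C in([544.8,168.6],list(c)):
  P=np.array(C+[55])-155*Rm[:,2] if isinstance(C,list) else 0
  print(P);plan(P,Rm)
E
```

```text
1635
circle (545.9762573242188, 170.43421936035156) 27.289331436157227
52.814934120101036 [548.2645708  168.79422891  76.        ]
[591.32339161 143.18415533 200.65235622]
delta cm [4.46, 0.08, 10.86] rot [-0.0005, -0.0004, 0.0]
[592.49964893 145.01837469 200.65235622]
delta cm [4.47, -0.14, 10.85] rot [-0.0005, -0.0004, 0.0]
```

Emit:
step_arm(
  deltas=[
    {"translation": [1.8,0,3.8],"rot": [0,0,0]},
    {"translation": [3.5,0,8],"rot": [0,0,0]},
    {"translation": [4.2,0,10],"rot": [0,0,0]},
    {"translation": [4.45,0,10.85],"rot": [0,0,0]},
    {"translation": [4.45,0,10.85],"rot": [0,0,0]},
    {"translation": [4.45,0,10.85],"rot": [0,0,0]},
  ],
)

```text
clock: 19.15
eef_pos: [592.5, 143.8, 201.8]
tcp_rot: [-3.14, 0.347, -0.5]
contact_force: [-0.2, 0.2, 0.3]
opening: 0.995
```

```bash
python3 - <<'E'
from st import *
apply([4.45,0,10.85],[0,0,0]); st("17",("wrist",))
E
```

```text
19.15 [0.18 0.64 1.7  0.24 1.08 2.1 ] [592.5 143.8 201.8] [-3.14   0.347 -0.5  ] cmd [591.7 143.9 200.8] F [-0.2  0.2  0.3] op 0.995
home pt in panel: [-255.5  354.    72.4] F panel [0.  0.  0.4]
```

View pics/wrist_17.png

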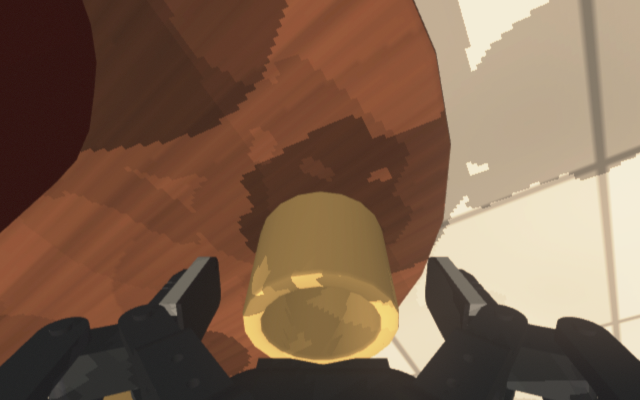

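The tube is centred between the pads at (321,300). Gripping it.

Emit:
step_arm(
  deltas=[
    {"translation": [0,0,0],"rot": [0,0,0]},
    {"translation": [0,0,0],"rot": [0,0,0]},
    {"translation": [0,0,0],"rot": [0,0,0]},
    {"translation": [0,0,0],"rot": [0,0,0]},
    {"translation": [0,0,0],"rot": [0,0,0]},
  ],
  grip=255,
  squeeze=35,
)

```text
clock: 19.82
eef_pos: [592.2, 143.7, 201.3]
tcp_rot: [-3.141, 0.348, -0.5]
contact_force: [-0.7, -0.5, 6.6]
opening: 0.657
```

Emit:
step_arm(
  deltas=[
    {"translation": [-1.4,0,-3.8],"rot": [0,0,0]},
    {"translation": [-3.4,0,-9.4],"rot": [0,0,0]},
    {"translation": [-5.1,0,-14.1],"rot": [0,0,0]},
    {"translation": [-5.1,0,-14.1],"rot": [0,0,0]},
    {"translation": [-5.1,0,-14.1],"rot": [0,0,0]},
  ],
)

```text
clock: 20.45
eef_pos: [591.7, 143.5, 350.0]
tcp_rot: [3.141, 0.348, -0.5]
contact_force: [0.2, 0.7, -1.2]
opening: 0.655
```

```bash
python3 - <<'E'
from st import *
apply([-5.1,0,-14.1],[0,0,0]); st("18",("wrist","side"))
f=np.load("side_18.npy",allow_pickle=True).item();cv2.imwrite("pics/s18.png",cv2.resize(f["image"][120:360,200:440,::-1],None,fx=2.5,fy=2.5))
E
```

```text
20.45 [0.18 0.46 1.63 0.22 1.34 2.17] [591.7 143.5 350. ] [ 3.141  0.348 -0.5  ] cmd [591.8 143.7 350.7] F [ 0.2  0.7 -1.2] op 0.655
home pt in panel: [-160.9  353.   186.4] F panel [-1.   0.7 -0.7]
```

View pics/wrist_18.png

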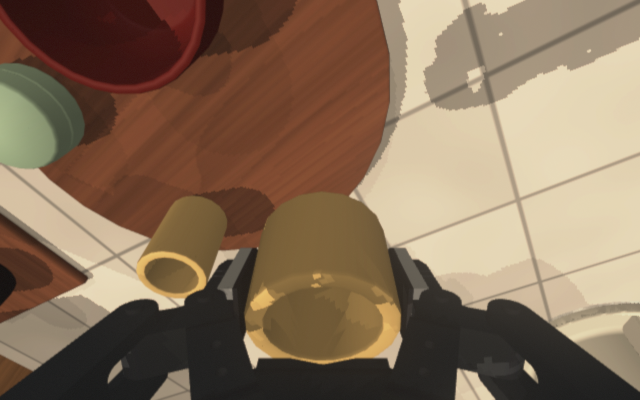

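View pics/s18.png

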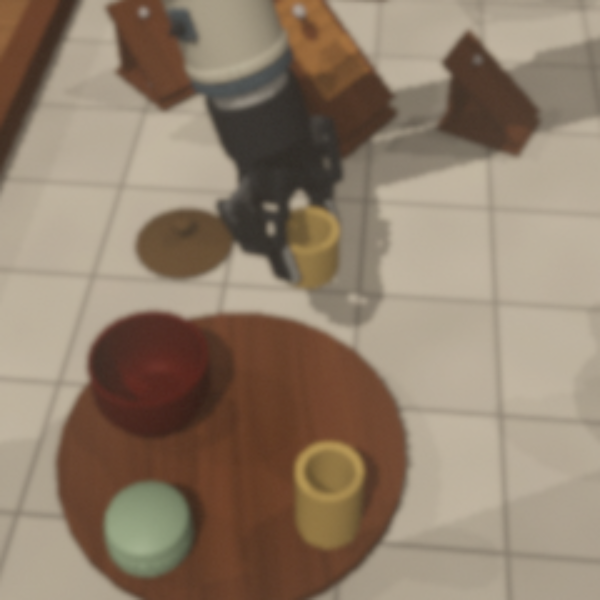

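```bash
cat >> kin.py <<'E'
_R=R.from_euler("xyz",[-3.141,.348,-.5]).as_matrix()
tube_t=_R.T@(np.array([545.4,169.5,30])-np.array([592.2,143.7,201.3]))
tube_t[1]=0
def tube(x,z,y=0.5,d=.348):
    Rm=np.c_[px,-py,-pz]@ry(-d); return po+x*px+y*py+z*pz-Rm@tube_t,Rm
E
python3 - <<'E'
from kin import *
print(tube_t)
f=np.load("wrist_18.npy",allow_pickle=True).item()
Rm=R.from_euler("xyz",[3.141,.348,-.5]).as_matrix();p=np.array([591.7,143.5,350.])
B=p+Rm@tube_t
th=np.linspace(0,2*np.pi,8,endpoint=False)
for z,n in((0,"bottom ring"),(46,"top ring")):
  print(n,proj(f,[B+[28*np.cos(t),28*np.sin(t),z] for t in th]).round(0).tolist())
for x,z in((-69,120),(-69,58),(-69,8)):
  P,R2=tube(x,z);print(P.round(1),[o.round(2) for o in ik(P,R2,[[-.38,.21,2.05,-.15,.54,1.9]])]);plan(P,R2)
E
```

```text
[  8.17978157   0.         179.255827  ]
bottom ring [[291.0, 195.0], [263.0, 226.0], [272.0, 260.0], [308.0, 279.0], [350.0, 276.0], [380.0, 252.0], [379.0, 216.0], [342.0, 191.0]]
top ring [[280.0, 279.0], [244.0, 313.0], [258.0, 348.0], [304.0, 368.0], [358.0, 364.0], [397.0, 340.0], [398.0, 302.0], [349.0, 274.0]]
[ 438.5 -177.5  343.1] [array([-0.35,  0.12,  2.13, -0.16,  0.56,  1.95])]
delta cm [2.08, 35.55, 0.03] rot [-0.0006, 0.6981, 0.108]
[ 471.2 -200.2  295.7] [array([-0.38,  0.26,  2.09, -0.18,  0.46,  1.95])]
delta cm [7.43, 35.97, 3.14] rot [-0.0006, 0.6981, 0.108]
[ 497.7 -218.6  257.4] [array([-0.39,  0.36,  2.05, -0.19,  0.39,  1.95])]
delta cm [11.74, 36.31, 5.65] rot [-0.0006, 0.6981, 0.108]
```

Emit:
step_arm(
  deltas=[
    {"translation": [2.1,35.5,0],"rot": [0,0.698,0.108]},
    {"translation": [2.1,35.5,0],"rot": [0,0.698,0.108]},
    {"translation": [2.1,35.5,0],"rot": [0,0.698,0.108]},
    {"translation": [2.1,35.5,0],"rot": [0,0.698,0.108]},
    {"translation": [2.1,35.5,0],"rot": [0,0.698,0.108]},
    {"translation": [2.1,35.5,0],"rot": [0,0.698,0.108]},
    {"translation": [2.1,35.5,0],"rot": [0,0.698,0.108]},
    {"translation": [2.1,35.5,0],"rot": [0,0.698,0.108]},
  ],
)

```text
clock: 21.55
eef_pos: [439.0, -177.2, 342.4]
tcp_rot: [3.142, -0.349, -0.607]
contact_force: [0.0, 0.1, -0.2]
opening: 0.654
```

```bash
python3 - <<'E'
from st import *
apply([2.1,35.5,0],[0,.698,.108]); s=st("19",("wrist","top"))
Rm=R.from_euler("xyz",s["tcp_rot"]).as_matrix();B=s["eef_pos"]+Rm@tube_t-po;print("tube bottom in panel",(B@np.c_[px,py,pz]).round(1))
plan(*tube(-69,62));plan(*tube(-69,52)); plan(*tube(-69,10))
f=np.load("top_19.npy",allow_pickle=True).item();cv2.imwrite("pics/t19.png",cv2.resize(f["image"][130:260,360:500,::-1],None,fx=4.5,fy=4.5))
E
```

```text
21.55 [-0.36  0.12  2.13 -0.16  0.56  1.94] [ 439.  -177.2  342.4] [ 3.142 -0.349 -0.607] cmd [ 438.9 -177.2  343.4] F [ 0.   0.1 -0.2] op 0.654
home pt in panel: [ -2.9   1.  109.9] F panel [-0.2  0.1 -0.1]
tube bottom in panel [-69.6   1.  119.3]
delta cm [1.95, 0.05, 5.47] rot [-0.0006, 0.0002, -0.0002]
delta cm [2.29, 0.05, 6.41] rot [-0.0006, 0.0002, -0.0002]
delta cm [3.73, 0.06, 10.35] rot [-0.0006, 0.0002, -0.0002]
```

View pics/wrist_19.png

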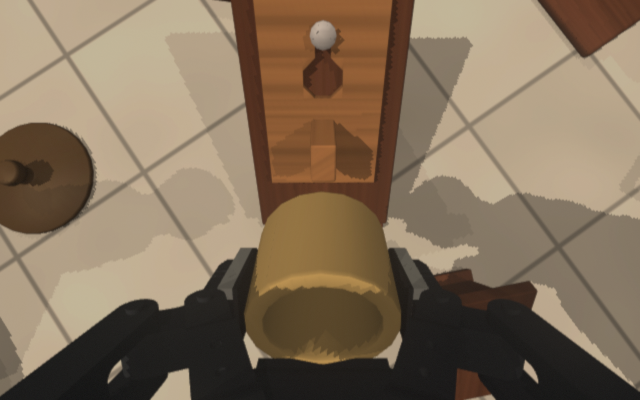

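View pics/t19.png

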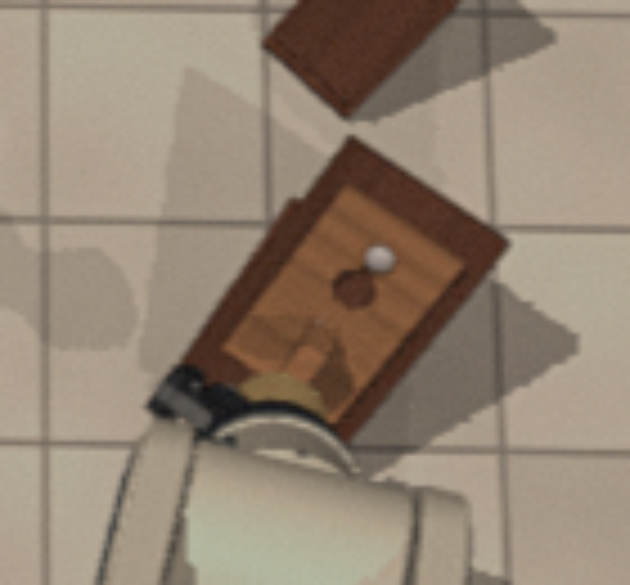

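```bash
python3 - <<'E'
from kin import *
f=np.load("wrist_19.npy",allow_pickle=True).item()
def g(q,z):
    X=onplane(f,q,po+pz*z,pz)-po; return np.array([X@px,X@py]).round(1)
print("peg top",[g(q,48) for q in((310,146),(336,146),(335,180.5),(311,180.5))],"screw",g((323,36),14.5))
cv2.imwrite("pics/w19c.png",cv2.resize(f["image"][100:200,260:390,::-1],None,fx=6,fy=6))
E
```

```text
peg top [array([-57.4,   8.6]), array([-57.4,  -7.3]), array([-82.2,  -7.1]), array([-82.1,   8.5])] screw [-2.   0.5]
```

View pics/w19c.png

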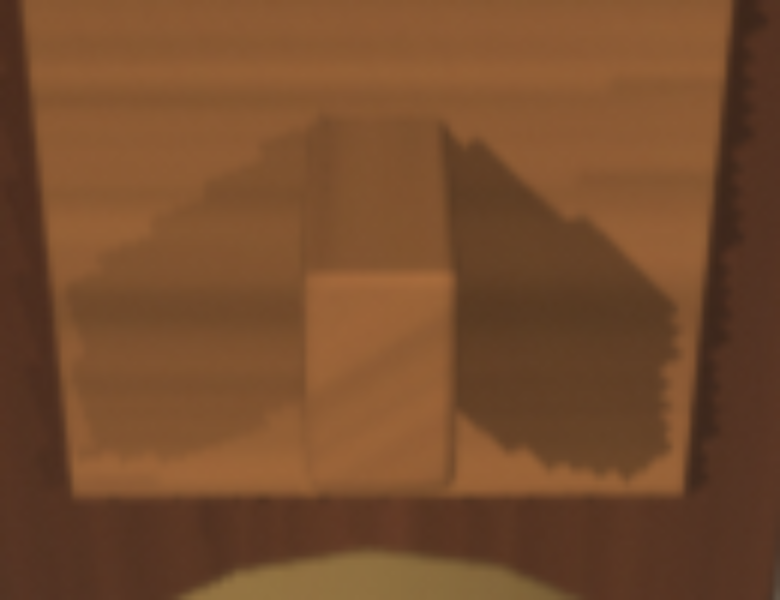

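Peg top measured at x=-69.8, y=0.7 in the panel frame, with size about 25 x 16, which matches. Going down to just above the peg.

Emit:
step_arm(
  deltas=[
    {"translation": [1.1,0,3.1],"rot": [0,0,0]},
    {"translation": [1.93,0,5.4],"rot": [0,0,0]},
    {"translation": [2.25,0,6.35],"rot": [0,0,0]},
    {"translation": [2.25,0,6.35],"rot": [0,0,0]},
    {"translation": [2.25,0,6.35],"rot": [0,0,0]},
  ],
)

```text
clock: 22.28
eef_pos: [474.4, -201.4, 291.7]
tcp_rot: [-3.141, -0.351, -0.606]
contact_force: [0.5, -0.0, -0.6]
opening: 0.659
```

```bash
python3 - <<'E'
from st import *
apply([2.25,0,6.35],[0,0,0]); s=st("20",("wrist","side"))
Rm=R.from_euler("xyz",s["tcp_rot"]).as_matrix();B=s["eef_pos"]+Rm@tube_t-po;print("tube bottom in panel",(B@np.c_[px,py,pz]).round(1))
plan(*tube(-69.5,10,.7))
f=np.load("side_20.npy",allow_pickle=True).item();cv2.imwrite("pics/s20.png",cv2.resize(f["image"][80:200,250:410,::-1],None,fx=5,fy=5))
E
```

```text
22.275 [-0.38  0.27  2.09 -0.18  0.45  1.94] [ 474.4 -201.4  291.7] [-3.141 -0.351 -0.606] cmd [ 474.2 -201.7  291.4] F [ 0.5 -0.  -0.6] op 0.659
home pt in panel: [-2.4  1.4 43.6] F panel [-0.   0.3 -0.7]
tube bottom in panel [-69.    1.4  52.9]
delta cm [1.43, 0.04, 4.02] rot [-0.0006, 0.0002, -0.0002]
```

View pics/wrist_20.png

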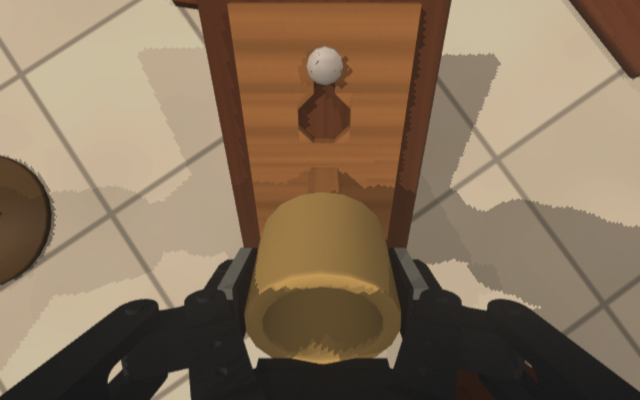

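View pics/s20.png

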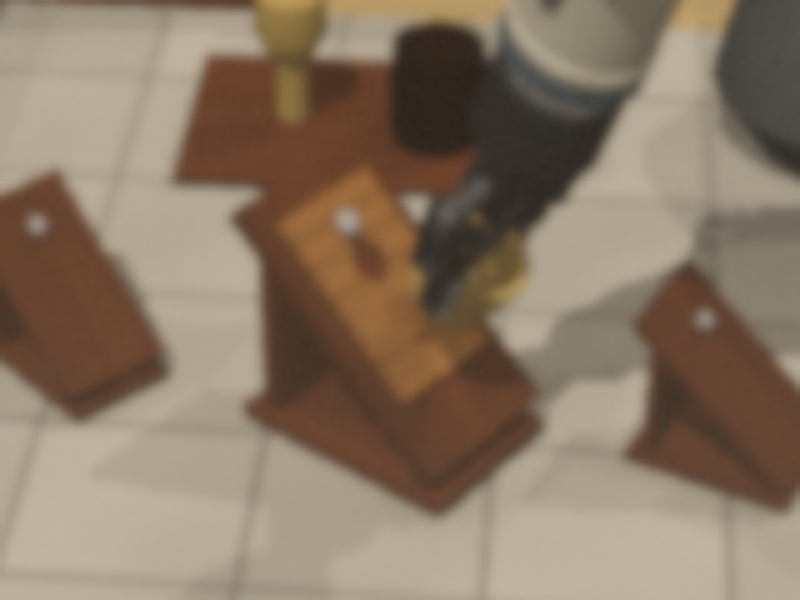

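Emit:
step_arm(
  deltas=[
    {"translation": [0.16,0.03,0.47],"rot": [0,0,0]},
    {"translation": [0.33,0.04,0.94],"rot": [0,0,0]},
    {"translation": [0.5,0.04,1.4],"rot": [0,0,0]},
    {"translation": [0.5,0.04,1.4],"rot": [0,0,0]},
  ],
)

```text
clock: 22.88
eef_pos: [482.1, -207.7, 279.4]
tcp_rot: [3.142, -0.35, -0.606]
contact_force: [0.6, 0.8, -0.3]
opening: 0.656
```

```bash
python3 - <<'E'
from st import *
apply([.5,.04,1.4],[0,0,0]); s=st("21",())
Rm=R.from_euler("xyz",s["tcp_rot"]).as_matrix();B=s["eef_pos"]+Rm@tube_t-po;print("tube bottom in panel",(B@np.c_[px,py,pz]).round(1))
plan(*tube(-69.5,10,.7))
E
```

```text
22.875 [-0.39  0.3   2.08 -0.18  0.43  1.94] [ 482.1 -207.7  279.4] [ 3.142 -0.35  -0.606] cmd [ 481.8 -207.4  280. ] F [ 0.6  0.8 -0.3] op 0.656
home pt in panel: [-2.9  0.5 27.7] F panel [-0.2  1.  -0.3]
tube bottom in panel [-69.5   0.5  37.1]
delta cm [0.93, -0.0, 2.62] rot [-0.0006, 0.0002, -0.0002]
```

No contact, so the tube is around the peg. On down to near the plate.

Emit:
step_arm(
  deltas=[
    {"translation": [0.31,0,0.87],"rot": [0,0,0]},
    {"translation": [0.62,0,1.75],"rot": [0,0,0]},
    {"translation": [0.82,0,2.3],"rot": [0,0,0]},
    {"translation": [0.93,0,2.6],"rot": [0,0,0]},
    {"translation": [0.93,0,2.6],"rot": [0,0,0]},
  ],
)

```text
clock: 23.5
eef_pos: [496.5, -217.6, 258.3]
tcp_rot: [-3.142, -0.35, -0.606]
contact_force: [0.5, 0.5, -0.5]
opening: 0.659
```

```bash
python3 - <<'E'
from st import *
apply([.93,0,2.6],[0,0,0]); s=st("22",())
Rm=R.from_euler("xyz",s["tcp_rot"]).as_matrix();B=s["eef_pos"]+Rm@tube_t-po;print("tube bottom in panel",(B@np.c_[px,py,pz]).round(1))
E
```

```text
23.5 [-0.39  0.36  2.05 -0.19  0.39  1.95] [ 496.5 -217.6  258.3] [-3.142 -0.35  -0.606] cmd [ 496.3 -217.4  258.8] F [ 0.5  0.5 -0.5] op 0.659
home pt in panel: [-2.9  0.6  0.4] F panel [-0.3  0.7 -0.4]
tube bottom in panel [-69.5   0.6   9.7]
```

Emit:
step_arm(
  deltas=[
    {"translation": [0.04,0,0.1],"rot": [0,0,0]},
    {"translation": [0.07,0,0.2],"rot": [0,0,0]},
    {"translation": [0.1,0,0.28],"rot": [0,0,0]},
    {"translation": [0.1,0,0.28],"rot": [0,0,0]},
  ],
)

```text
clock: 24.0
eef_pos: [497.7, -218.4, 257.1]
tcp_rot: [-3.142, -0.35, -0.606]
contact_force: [-7.6, 4.8, 12.4]
opening: 0.654
```

```bash
python3 - <<'E'
from st import *
apply([.1,0,.28],[0,0,0]); s=st("23",())
Rm=R.from_euler("xyz",s["tcp_rot"]).as_matrix();B=s["eef_pos"]+Rm@tube_t-po;print("tube bottom in panel",(B@np.c_[px,py,pz]).round(1))
E
```

```text
24.0 [-0.39  0.36  2.05 -0.19  0.39  1.95] [ 497.7 -218.4  257.1] [-3.142 -0.35  -0.606] cmd [ 497.9 -218.5  256.5] F [-7.6  4.8 12.4] op 0.654
home pt in panel: [-2.6  0.6 -1.5] F panel [ 1.1 -0.4 15.3]
tube bottom in panel [-69.2   0.6   7.8]
```

The tube is down on the plate (15 N normal force). Ease off, release, back out along the normal.

Emit:
step_arm(
  deltas=[
    {"translation": [-0.02,0,-0.06],"rot": [0,0,0]},
    {"translation": [-0.02,0,-0.06],"rot": [0,0,0]},
    {"translation": [-0.02,0,-0.06],"rot": [0,0,0]},
    {"translation": [-0.02,0,-0.06],"rot": [0,0,0]},
    {"translation": [-0.02,0,-0.06],"rot": [0,0,0]},
  ],
  grip=0,
)

```text
clock: 24.62
eef_pos: [497.8, -218.5, 256.7]
tcp_rot: [-3.141, -0.35, -0.606]
contact_force: [-0.0, -0.4, 0.9]
opening: 1.002
```

```bash
python3 - <<'E'
from st import *
apply([-.02,0,-.06],[0,0,0]); st("24",("wrist",))
E
```

```text
24.625 [-0.39  0.37  2.05 -0.19  0.39  1.95] [ 497.8 -218.5  256.7] [-3.141 -0.35  -0.606] cmd [ 497.6 -218.3  257. ] F [-0.  -0.4  0.9] op 1.002
home pt in panel: [-2.7  0.6 -1.8] F panel [ 0.8 -0.3  0.6]
```

View pics/wrist_24.png

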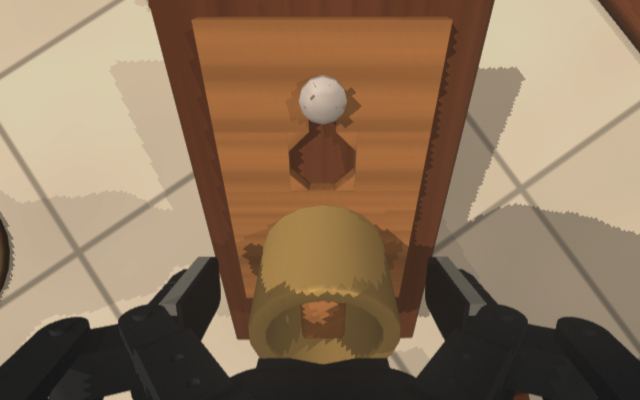

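Emit:
step_arm(
  deltas=[
    {"translation": [-0.7,0,-2],"rot": [0,0,0]},
    {"translation": [-1.8,0,-5],"rot": [0,0,0]},
    {"translation": [-4,0,-11],"rot": [0,0,0]},
    {"translation": [-5.5,0,-15],"rot": [0,0,0]},
    {"translation": [-5.5,0,-15],"rot": [0,0,0]},
    {"translation": [-5.5,0,-15],"rot": [0,0,0]},
    {"translation": [-5.5,0,-15],"rot": [0,0,0]},
    {"translation": [-5.5,0,-15],"rot": [0,0,0]},
  ],
)

```text
clock: 25.68
eef_pos: [413.2, -160.0, 377.8]
tcp_rot: [3.141, -0.348, -0.606]
contact_force: [-0.2, 0.7, 0.1]
opening: 1.005
```

```bash
python3 - <<'E'
from st import *
apply([-5.5,0,-15],[0,0,0]); st("25",("wrist","side","top"))
f=np.load("side_25.npy",allow_pickle=True).item();a=cv2.resize(f["image"][80:360,210:430,::-1],None,fx=2.1,fy=2.1,interpolation=cv2.INTER_CUBIC)
cv2.imwrite("pics/s25.png",a)
f=np.load("wrist_25.npy",allow_pickle=True).item()
E
```

```text
25.675 [-0.34  0.02  2.15 -0.15  0.65  1.94] [ 413.2 -160.   377.8] [ 3.141 -0.348 -0.606] cmd [ 412.8 -159.6  379. ] F [-0.2  0.7  0.1] op 1.005
home pt in panel: [ -4.    0.4 157. ] F panel [-0.4  0.5  0.4]
```

View pics/wrist_25.png

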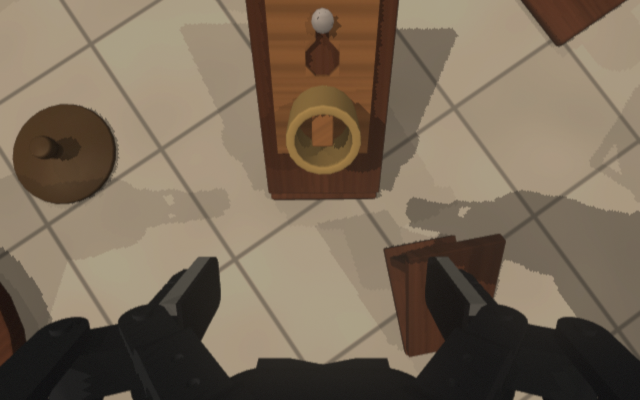

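View pics/s25.png

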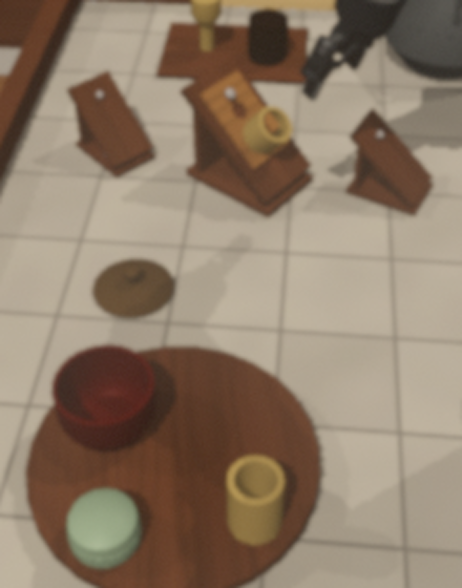

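View pics/top_25.png

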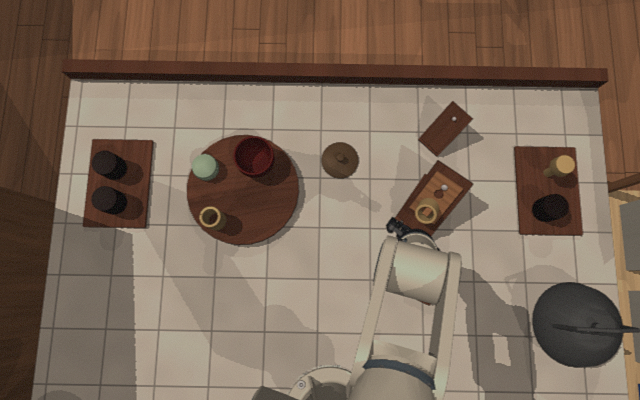

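The tube is over the peg (ring at (323,138), peg visible inside at (323,130)), the plate is still under the screw head, and the other items haven't moved. One last numeric check, then sign-off.

```bash
python3 - <<'E'
from kin import *
f=np.load("wrist_25.npy",allow_pickle=True).item();h=cv2.cvtColor(f["image"],cv2.COLOR_RGB2HSV)
def g(q,z):
    X=onplane(f,q,po+pz*z,pz)-po; return np.array([X@px,X@py]).round(1)
for z in(46,52,58):
  a,b=g((286.5,140),z),g((361,140),z); print(z,"ring centre",(a+b)/2,"dia",abs(a-b)[1],"bottom",g((323,174),z))
print("peg top",[g(q,48) for q in((312,116),(333,116),(333,145),(312,145))],"screw",g((322.5,20),14.5))
print("plate low corners",g((278,153),6),g((370,153),6))
from rig import ticket; print(ticket.sign_off())
E
```

```text
46 ring centre [-78.   -0.6] dia 56.400000000000006 bottom [-108.    0.]
52 ring centre [-75.15  -0.55] dia 54.9 bottom [-104.3    0. ]
58 ring centre [-72.25  -0.5 ] dia 53.6 bottom [-100.7    0. ]
peg top [array([-58.2,   7.9]), array([-58.2,  -7.2]), array([-81.2,  -7.6]), array([-81.2,   8.3])] screw [-1.3  0.3]
plate low corners [-109.9   40.6] [-110.   -42.6]
the job is handed in; nothing more can be done
None
```

The peg plate hangs on the screw of the largest (middle) stand, and the shorter lid rest is down over its peg. I handed the job in with the arm clear, about 26 s into the 64 s allowed.

- **Regrip:** My first grip on the peg, straight down, could not reach the slope because of a wrist joint limit. I set the plate back down, regripped with the tool pitched 20°, and used the same pitch for the lid rest.
- **Plate:** I lowered it over the screw head onto the panel and slid it down until it stopped firmly against the shank at about 11 N. There the plate's upper edge was 22.9 mm past the screw, against 23.5 mm nominal. After release it looked flat and straight, and its lower corners were level to 0.1 mm.
- **Lid rest:** I lowered it until it pressed on the plate at about 15 N, then let go. The last pictures show it round the peg and seated. It appears to have slipped about 5 mm down the slope, to rest against the peg.
- **Rim height:** The last check of it was rough. The apparent ring diameter fits a rim 46–52 mm above the panel face, and the seated value is 52 mm.
- **Position readings:** These disagreed with nominal by about 2 mm in places, in line with the calibration.
- **Other items:** The bowl, incense container, kettle lid and taller rest show no movement by eye in the last pictures.

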